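Lock the detector barrel of a gas analyser

ROBOT

A 7-joint arm with a two-finger parallel gripper is mounted at the origin on the work surface. World frame = base frame: x ahead of the robot, y to its left, z up, the work surface at z = 0. Lengths are in mm, angles in rad, forces in N, time in s.
With the tool pointing down it reaches from about 400 to 850 mm from the base axis. Payload 6.9 kg.
Tool frame: the origin (TCP) lies at the very end of the fingers, on their centre line; the grasp point (between the pads) lies 19 mm behind it (arm.tcp_to_grasp is the distance from the TCP to the grasp point, in mm); x points along the fingers, z is the direction in which the jaws open and shut, and the axes are right-handed (so a half turn about x gives the same grasp; the last joint's range is limited). The gripper opens to 85 mm and grips with 20 to 120 N. Pads are 22 mm wide; open, the fingers measure 114 mm over their backs; the gripper's body (76 mm by 85 mm) begins 54 mm behind the grasp point. The pads swing forward as they close: fully open they stand 13 mm farther back than shut.
Start: joints at [-1.24, 0.507, -0.238, 1.5, 0.126, 1.149, -0.155], TCP at [139.948, 609.118, 206.975] pointing down, gripper open.
Joint ranges: [-3.08, 3.08], [-0.24, 2.05], [-1.43, 1.35], [0, 2.5], [-1.52, 4.66], [0.17, 1.96], [-2.89, 2.89]. Speed limits (rad/s): [2.39, 2.39, 3.14, 3.14, 3.14, 3.14, 3.14].

INTERFACE

Orientations are given as [roll, pitch, yaw] about the fixed x, y, z axes, in that order (R = Rz(yaw) Ry(pitch) Rx(roll)).
In Python, from bench import arm gives the robot as it stands.
- The arm moves only by the tool move_arm, never from a script. Its argument "rows" is a list of rows, each a list of 7 numbers: the closure in counts, from 0 (fully open) to 255 (shut), then the shift along the world's x, y, z in mm, then the turn, a rotation vector about the world's x, y, z in rad. A call has 1 to 5 rows; each row shifts and turns the commanded pose from where the row before left it; what a row does not reach is not made up. A row lasts 1/12 s, in which the tool goes at most 41.7 mm and 7.16 degrees, less where a joint would pass 70% of its speed; a pose out of reach is approached as far as the arm can. A call with a gripper value outside its range is refused whole. The fingers move at their own pace and stop on an object; "newtons" is the grip in N (left out, the last holds). Time passes only in rows, so rows that do not move let the fingers close. It gives the time, the measured TCP pose, the force and the opening at its end, in the units of the state.
- arm.get_state(): the state, without advancing time (a new reading comes with each control period).
- arm.snapshot(name): name is "scene" or "side" or "wrist"; returns the picture (400x640x3 uint8, blue, green, red); there is no depth.
- arm.get_calibration(name): a dict with "intrinsics" (3x3 intrinsics, pixels), "camera_from_world" (4x4, takes a point from world to camera coordinates). Camera axes: x right, y down, z forward; pixel columns grow to the right and rows downward; lengths in mm; the calibration is good to about 2 mm. A picture is of the moment at which its call begins: read the wrist's pose just before it. get_calibration takes no time and is no camera call; for the wrist camera it gives the pose at the moment of the call.
- arm.hand_in(): hands the job in, once; it reports no verdict.
The state is a dict: "t": time; "qpos": joint angles; "qvel": joint speeds; "joint_torque": joint torques, N m; "position": TCP position; "ee_rot": TCP orientation; "wrist_force": force on the tool from outside, world axes, zero at the start; "wrist_torque": the same for the moment, N m; "opening": finger opening in mm.
Only numpy, scipy, OpenCV 4.12 (cv2) and the standard library are available. Lean on these libraries where they do the work, as an engineer would, in place of code of your own. Each camera call takes 0.05 s, during which the arm holds its last target.

TASK

Fit the red holding key fully down over the square end of the detector barrel, with its steel arm between the two upright posts so that the barrel cannot turn, then screw the brass knurled lock ring clockwise (seen from above) against the housing until it is firmly tight, about 0.8 N m and in no case over 1.5 N m. The barrel's setting must not be lost (no more than about 12 degrees of turn), leave the key sitting fully home on the barrel, and do not disturb the other things on the bench.

Things in the scene. Friction and masses are not known exactly. Their poses are not given: they have to be found in the camera images.
- housing: Fixed cream detector head on the bench: block 40 mm high, 120 mm wide (its y), reaching from 60 mm behind to 105 mm ahead of its origin along its x. Origin on the bench under the vertical barrel axis, z up; its x points from the barrel axis towards the two posts. On the block a black boss, radius 24 mm, 40 to 60 mm above the bench, carries ring and barrel.
- posts: Two fixed upright steel posts on the block, diameter 10 mm, tops 93 mm above the bench, centres 78 mm from the barrel axis along the housing's x and 13 mm to either side: a 16 mm gap that takes the key's arm. Origin and axes as the housing. The key's arm bears on one post and takes the tightening torque: 0.8 N m makes about 10 N there.
- barrel (a joint): Turn of the barrel in the housing, rad, counter-clockwise from above, 0 = the correct setting, starts within 0.03 of it. Only lightly held (0.05 N m of friction): the ring drags it round unless it is held.
- barrel_top (a point): Centre of the top of the aluminium barrel, 96 mm above the bench; z up, its x along the housing's x when joint barrel is 0. The barrel ends in an upright square, 24 mm across flats, 14 mm high (from 82 mm to 96 mm), sides parallel to this point's x and y, upper edge chamfered 3.3 mm.
- ring (a joint): Turn of the lock ring on the barrel, rad, growing as the ring is screwed clockwise from above. It starts loose, between 0 and 0.8. It runs with a drag of about 0.15 N m (less when it stands), then bears on the housing after 0.9 to 1.7 rad of turning, after which it hardly moves. It stays where it is left. Its knurled rim is sprung on it and gives about 0.1 rad per N m under the fingers, so that once it bears the felt torque climbs about 0.7 N m per 0.1 rad of further turning.
- ring_mid (a point): Centre of the brass knurled lock ring around the barrel, 70 mm above the bench. Ring diameter 58 mm, 18 mm high (61 to 79 mm above the bench); z up, turns with the ring. With the key on the barrel, fingers gripping the ring across the line of the key's arm can swing about 45 degrees each way before they meet the arm.
- key: Loose red holding key, 0.16 kg, 32 mm high. Head 37 x 37 mm, 15 mm high, with a square socket 25 mm across, 12 mm deep, open on its underside. A steel arm 10 mm wide, 8 mm high runs from the head along the key's +x, level with the underside. Origin: centre of the head's underside, z up. Fully home on the barrel the underside is 84 mm above the bench and the key's x along the housing's x.
- key_tab (a point): Middle of the red grip tab on top of the key's head: 30 mm long (key's x), 12 mm thick (key's y), 17 mm high; 23.5 mm above the key's underside, on the socket's axis; axes as the key.
- key_arm_end (a point): End of the key's steel arm, 88.5 mm from the socket's axis along the key's x, 4 mm above its underside.
- bottle: Bystander: white plastic bottle, 64 mm diameter, 160 mm high; origin under its centre.
- jar: Bystander: clear jar with red cap, 60 mm diameter, 110 mm high; origin under its centre.
- screwdriver: Bystander: screwdriver about 0.2 m long, lying on the bench beyond the key.
- spare_ring: Bystander: dark steel spare ring, 48 mm diameter, 14 mm high, lying flat near the robot; not the one to turn.
- spanner: Bystander: 130 mm open spanner lying in the blue fixed parts tray (150 x 190 x 35 mm) at the left.
Not all that is in view belongs to the job. Of the things that look like the key, the largest one is meant.

How it is judged (in metres and radians):
On the way, in this order (a step that is already met when the one before it is completed fails the run):
1. the key is fully home on the barrel's square with its arm between the posts (horizontal distance between key and barrel_top below 0.004 m and z of key in the frame of housing below 0.0865 m and x of key_arm_end in the frame of housing above 0.07 m and angle between the x axis of key and the x axis of housing, either way round below 0.17 rad), for 0.2 s.
2. with the key home, the ring is run against the housing and tightened: the key's arm bears on a post with more than 6 N (about 0.5 N m) (all of step 1 and value of joint ring above 1.69 rad and contact force between key and posts above 6 N), for 0.1 s.
At the end, for the whole second after the job is handed in: The ring is still run against the housing (joint ring above 1.65), the barrel within 0.21 rad of its setting, and the key at rest fully home: its underside less than 86.5 mm above the bench, within 4 mm of the barrel axis, its arm between the posts (within 0.17 rad of the housing's x) (all of step 1 and value of joint ring above 1.65 rad and value of joint barrel between -0.21 and 0.21 rad and linear speed of key below 0.02 m/s and velocity of joint ring below 0.05 rad/s); the robot touches nothing.
It fails at once if the ring is overtightened: the key's arm bears on the posts with more than 20 N (about 1.5 N m) (contact force between key and posts above 20 N).
It fails at once if the barrel turns more than 0.21 rad (about 12 degrees) from its setting (value of joint barrel above 0.21 rad or value of joint barrel below -0.21 rad).
It fails at once if a bystander is moved more than 30 mm (distance of any of bottle, jar, screwdriver, spare_ring, spanner from where it was at the start of the episode above 0.03 m).
It also fails if it takes over 64 s, if anything falls off the work surface, if the arm or the gripper's body presses on something with over 40 N, if the wrist force passes 120 N, or if a joint passes its speed limit or range.

## Working session

There is one attempt and no reset: what is moved stays moved. The work goes in short steps, Python scripts to look and compute and a tool call to move; the robot and the scene stay as the last step left them, time stands still between calls to the robot, and variables do not carry over. Pictures are saved under pics/ and viewed, and the job is handed in when it is done.

Besides the shell and the picture viewer there is one more tool, called as name([rows], argument=value, ...), one row to a line, values as JSON. move_arm: Moves the arm, as the interface text tells. Its arguments: {"type":"object","properties":{"rows":{"type":"array","items":{"type":"array","items":{"type":"number"}}},"newtons":{"type":"number"}},"required":["rows"]}

```bash
ls; mkdir -p pics
python3 - <<'E'
from bench import arm
import cv2
s=arm.get_state(); print({k:s[k] for k in ('t','position','ee_rot','opening','wrist_force')}, arm.tcp_to_grasp)
for n in ('scene','side','wrist'):
    cv2.imwrite(f'pics/{n}0.png',arm.snapshot(n)); c=arm.get_calibration(n); print(n,c)
E
```

```text
pics
{'t': 0.0, 'position': array([139.87260628, 608.56742966, 206.13370421]), 'ee_rot': array([-3.12774429,  1.56898832, -1.78277925]), 'opening': 85.00178510107354, 'wrist_force': array([ 0.27931341,  0.08671312, -0.10927643])} 18.700000000000003
scene {'intrinsics': array([[472.49009498,   0.        , 318.64123936],
       [  0.        , 472.49009498, 199.94372739],
       [  0.        ,   0.        ,   1.        ]]), 'camera_from_world': array([[-8.57218632e-01,  5.14837659e-01,  1.08812871e-02,
         5.01943873e+02],
       [ 3.18864516e-01,  5.47273295e-01, -7.73832903e-01,
        -1.01000363e+02],
       [-4.04353358e-01, -6.59874326e-01, -6.33296326e-01,
         1.22894075e+03],
       [ 0.00000000e+00,  0.00000000e+00,  0.00000000e+00,
         1.00000000e+00]])}
side {'intrinsics': array([[477.25106328,   0.        , 313.49770774],
       [  0.        , 477.25106328, 203.79998025],
       [  0.        ,   0.        ,   1.        ]]), 'camera_from_world': array([[ 9.74131716e-01, -2.25912429e-01, -5.56542336e-03,
        -5.39501863e+02],
       [-1.74862173e-01, -7.37946025e-01, -6.51812001e-01,
         1.19943003e+02],
       [ 1.43145450e-01,  6.35923925e-01, -7.58360166e-01,
         1.05424278e+03],
       [ 0.00000000e+00,  0.00000000e+00,  0.00000000e+00,
         1.00000000e+00]])}
wrist {'intrinsics': array([[313.52225945,   0.        , 318.10092984],
       [  0.        , 313.52225945, 194.60759468],
       [  0.        ,   0.        ,   1.        ]]), 'camera_from_world': array([[ 2.24357092e-01,  9.74505326e-01, -1.80662289e-03,
        -6.24365230e+02],
       [ 9.29234653e-01, -2.13375348e-01,  3.01651985e-01,
        -3.98163970e+01],
       [ 2.93575978e-01, -6.93565389e-02, -9.53416392e-01,
         3.80521182e+02],
       [ 0.00000000e+00,  0.00000000e+00,  0.00000000e+00,
         1.00000000e+00]])}
```

View pics/scene0.png

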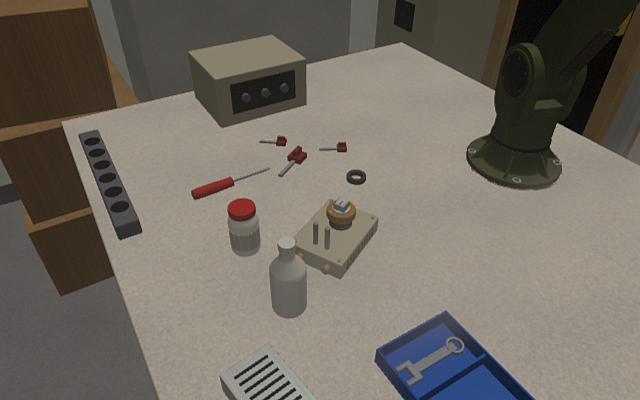

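View pics/side0.png

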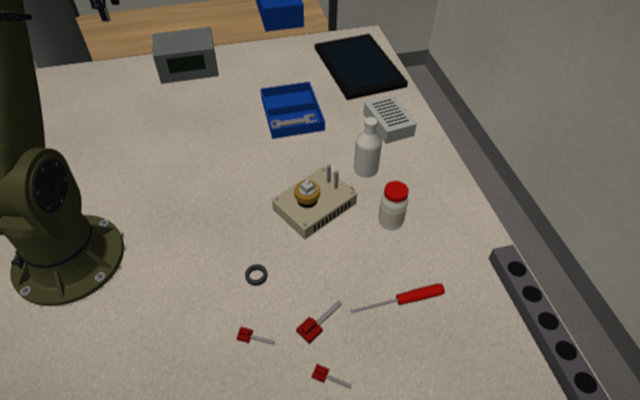

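View pics/wrist0.png

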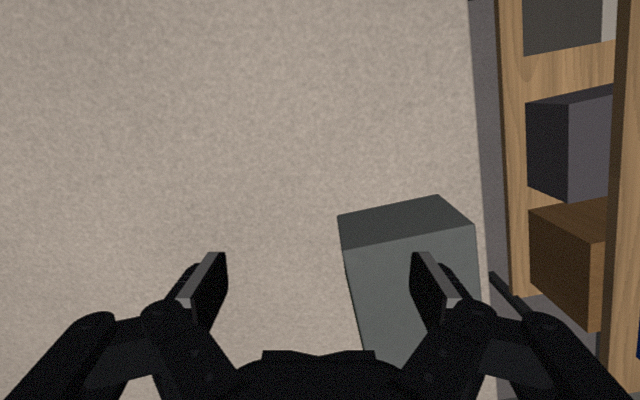

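Three red-headed key-like things in the scene view: at (277,141), (295,158) and (340,147). In the side view they are at (245,335), (312,325) and (322,373). The middle one, scene (295,158) / side (312,325), looks largest. I'll check it with a crop and measurements.

```bash
cat > h.py <<'E'
import numpy as np, cv2
from bench import arm
def ray(n,uv,cal=None):
    c=cal or arm.get_calibration(n); K=c['intrinsics'];T=c['camera_from_world'];R=T[:3,:3]
    d=R.T@np.linalg.solve(K,np.array([uv[0],uv[1],1.])); o=-R.T@T[:3,3]; return o,d/np.linalg.norm(d)
def plane(n,uv,z,cal=None):
    o,d=ray(n,uv,cal); return o+d*(z-o[2])/d[2]
def tri(obs):
    A=np.zeros((3,3));b=np.zeros(3);L=[]
    for o,d in obs:
        P=np.eye(3)-np.outer(d,d);A+=P;b+=P@o;L.append((P,o))
    x=np.linalg.solve(A,b); return x,[round(float(np.linalg.norm(P@(x-o))),1) for P,o in L]
def proj(n,p,cal=None):
    c=cal or arm.get_calibration(n); q=c['camera_from_world']@np.append(p,1); q=c['intrinsics']@q[:3]; return q[:2]/q[2]
def redmask(im):
    h=cv2.cvtColor(im,cv2.COLOR_BGR2HSV); return (((h[...,0]<8)|(h[...,0]>172))&(h[...,1]>140)&(h[...,2]>50)).astype(np.uint8)
E
python3 - <<'E'
from h import *
for n,(x0,y0,x1,y1) in {'scene':(240,120,380,270),'side':(220,150,420,400)}.items():
    im=cv2.imread(f'pics/{n}0.png')
    k,l,st,ce=cv2.connectedComponentsWithStats(redmask(im))
    for i in range(1,k):
        if st[i,4]>20: print(n,ce[i].round(1),st[i], plane(n,ce[i],15).round(0))
    s=4 if n=='scene' else 3
    cr=im[y0:y1,x0:x1]; s=min(800/cr.shape[1],600/cr.shape[0]); print(s)
    cv2.imwrite(f'pics/crop_{n}.png',cv2.resize(cr,None,fx=s,fy=s,interpolation=cv2.INTER_CUBIC))
E
```

```text
scene [281.6 140.6] [277 137   9   8  35] [ 482. -365.   15.]
scene [341.7 147.3] [337 145  10   5  23] [ 360. -257.   15.]
scene [294.7 151. ] [288 146  13  12  39] [ 476. -304.   15.]
scene [299.7 155.7] [293 152  13   8  48] [ 475. -278.   15.]
scene [212.4 187.6] [192 178  42  21 395] [ 717. -264.   15.]
scene [241.3 208.8] [228 199  28  22 463] [ 689. -160.   15.]
4.0
side [395.8 191.2] [385 181  23  21 400] [761.  10.  15.]
side [420.3 293.5] [396 284  48  21 516] [ 716. -268.   15.]
side [308.9 329.5] [297 317  25  26 359] [ 477. -294.   15.]
side [244.2 334.2] [237 327  15  15 153] [ 353. -275.   15.]
side [319.9 372.7] [312 364  17  18 178] [ 478. -381.   15.]
2.4
```

View pics/crop_scene.png

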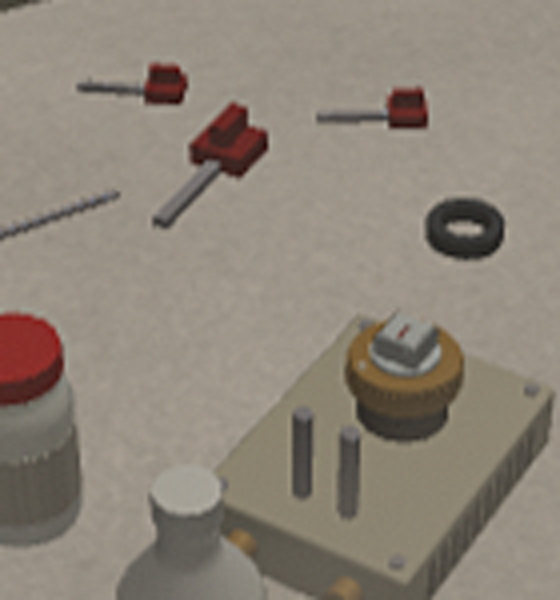

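View pics/crop_side.png

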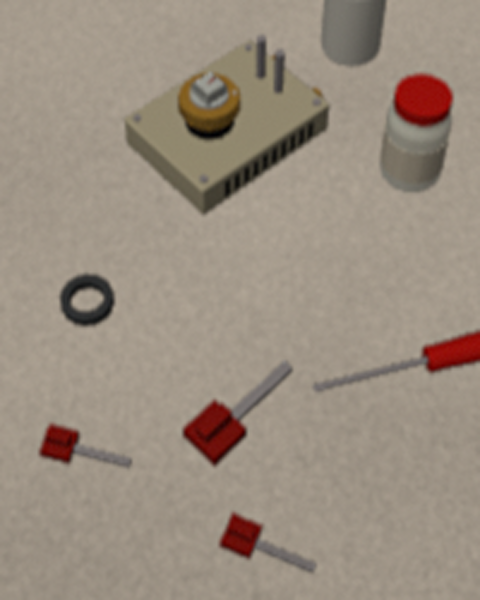

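The crops confirm it: the key at scene (295,155) / side (309,329) is clearly larger than the two look-alikes. Next, coarse positions.

Run:
```python
from h import *
S=lambda p:(p[0]/4+240,p[1]/4+120)
D=lambda p:(p[0]/2.4+220,p[1]/2.4+150)
P={'armend':((160,218),(287,367)),'postA':((303,412),(262,38)),'postB':((349,430),(279,53)),'barreltop':((408,328),(209,86)),'tab':((233,122),(210,425))}
for k,(a,b) in P.items():
    x,r=tri([ray('scene',S(a)),ray('side',D(b))]); print(k,x.round(1),r)
print(plane('side',(309,326),24),plane('side',D((287,367)),6),plane('scene',S((160,218)),6))
```

```text
armend [ 550.6 -245.3    3.9] [1.0, 1.0]
postA [610.6  45.6  99.3] [8.7, 8.7]
postB [608.7  47.6  83.9] [10.9, 10.9]
barreltop [539.6   8.6  92. ] [2.0, 2.0]
tab [ 473.4 -291.2   22.7] [1.1, 1.1]
[ 477.61603277 -290.86263569   24.        ] [ 551.14234732 -246.81077148    6.        ] [ 550.9623025  -242.34275388    6.        ]
```

Run:
```python
from h import *
from scipy.spatial.transform import Rotation as Ro
s=arm.get_state(); R=Ro.from_euler('xyz',s['ee_rot']).as_matrix(); print(R.round(3))
T=arm.get_calibration('wrist')['camera_from_world']; c=-T[:3,:3].T@T[:3,3]; print((c-s['position']).round(1), (R.T@(c-s['position'])).round(1),'view dir',T[2,:3].round(3))
S=lambda p:(p[0]/4+240,p[1]/4+120)
D=lambda p:(p[0]/2.4+220,p[1]/2.4+150)
for k,(a,b) in {'A':((303,412),(279,53)),'B':((349,430),(262,38))}.items(): print(k,tri([ray('scene',S(a)),ray('side',D(b))]))
print(s['qpos'])
```

```text
[[-0.    -0.975  0.224]
 [-0.001  0.224  0.975]
 [-1.    -0.    -0.001]]
[-74.6  17.6 167.3] [-167.3   76.6    0.3] view dir [ 0.294 -0.069 -0.953]
A (array([615.28485662,  35.24993792,  91.05401985]), [0.9, 0.9])
B (array([603.95372385,  57.9013106 ,  92.07417354]), [1.2, 1.2])
[-1.2394898   0.50814474 -0.23750577  1.50089488  0.12568549  1.14889679
 -0.15481086]
```

move_arm([
  [0, 35, -18, 8, 0, 0, -0.1],
  [0, 35, -18, 8, 0, 0, -0.1],
  [0, 35, -18, 8, 0, 0, -0.1],
  [0, 35, -18, 8, 0, 0, -0.1],
  [0, 35, -18, 8, 0, 0, -0.1],
])

```text
t: 0.57
position: [316.3, 517.9, 247.2]
ee_rot: [-2.962, 1.57, -2.121]
wrist_force: [1.2, 0.7, -0.9]
opening: 85.3
```

move_arm([
  [0, 25, -32, 0, 0, 0, -0.1],
  [0, 25, -32, 0, 0, 0, -0.1],
  [0, 25, -32, 0, 0, 0, -0.1],
  [0, 25, -32, 0, 0, 0, -0.1],
  [0, 25, -32, 0, 0, 0, -0.1],
])

```text
t: 0.98
position: [440.7, 357.3, 246.9]
ee_rot: [2.97, 1.571, -2.973]
wrist_force: [1.0, 1.0, -0.6]
opening: 85.6
```

move_arm([
  [0, 20, -36, 0, 0, 0, -0.12],
  [0, 20, -36, 0, 0, 0, -0.12],
  [0, 20, -36, 0, 0, 0, -0.12],
  [0, 20, -36, 0, 0, 0, -0.12],
  [0, 20, -36, 0, 0, 0, -0.12],
])

```text
t: 1.4
position: [540.4, 177.3, 247.0]
ee_rot: [2.708, 1.571, 2.447]
wrist_force: [0.4, 0.1, -0.7]
opening: 85.3
```

move_arm([
  [0, 2, -36, 0, 0, 0, -0.12],
  [0, 2, -36, 0, 0, 0, -0.12],
  [0, 2, -36, 0, 0, 0, -0.12],
  [0, 2, -36, 0, 0, 0, -0.12],
  [0, 2, -36, 0, 0, 0, -0.12],
])

```text
t: 1.82
position: [549.6, -2.5, 246.9]
ee_rot: [-2.84, 1.57, 2.582]
wrist_force: [0.8, 0.1, -0.5]
opening: 85.5
```

```bash
cat > snap.py <<'E'
import sys,pickle
from h import *
n,name=sys.argv[1:3]
s=arm.get_state(); c=arm.get_calibration(n); im=arm.snapshot(n)
cv2.imwrite(f'pics/{name}.png',im); pickle.dump((c,s),open(f'pics/{name}.pkl','wb'))
E
python3 snap.py wrist w1
```

```text
(no output)
```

View pics/w1.png

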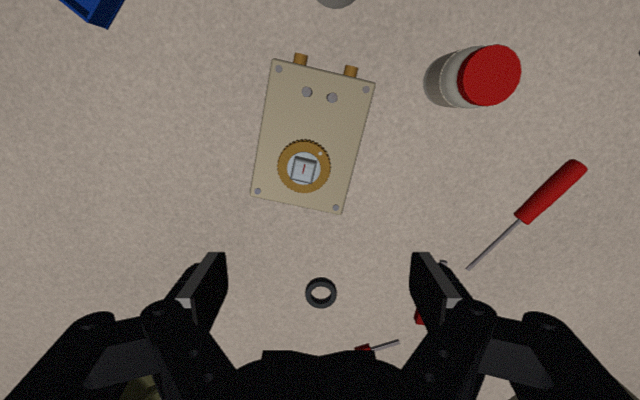

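The wrist view shows the housing with the ring at (304,166), the posts at (307,91) and (332,97), and the jar at (490,75). I'll measure these in an enlarged crop.

Run:
```python
import cv2
im=cv2.imread('pics/w1.png')[70:200,230:390]
cv2.imwrite('pics/w1c.png',cv2.resize(im,None,fx=4.6,fy=4.6,interpolation=cv2.INTER_CUBIC))
```

```text
(no output)
```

View pics/w1c.png

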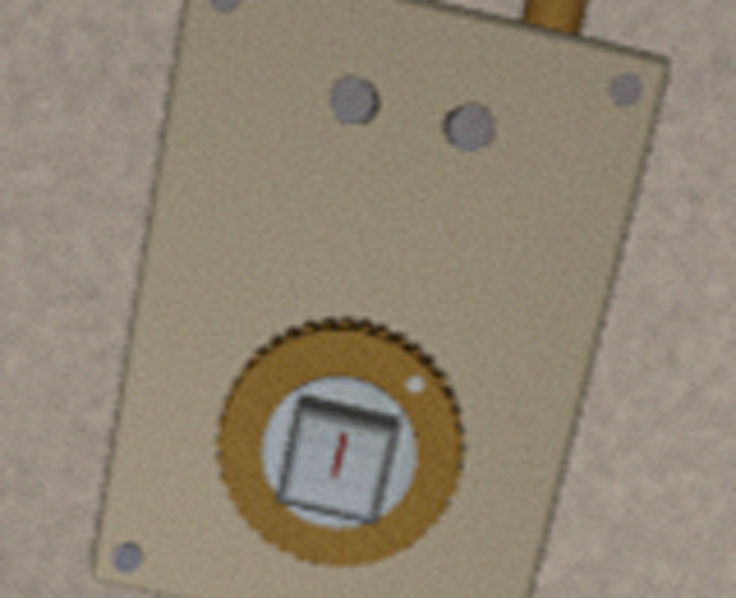

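Run:
```python
from h import *
import pickle
c,s=pickle.load(open('pics/w1.pkl','rb'))
U=lambda p:(p[0]/4.6+230-.4,p[1]/4.6+70-.4)
f=lambda p,z:plane('w',U(p),z,c)
pA,pB=f((353,97),93),f((471,124),93); b=f((340,456),96); r=f((341,446),79)
m=(pA+pB)/2
print(pA,pB,np.linalg.norm(pA-pB),m); print('b',b,'ring',r,np.linalg.norm((m-b)[:2]))
print('yaw posts',np.arctan2(*( (pA-pB)[[1,0]]))-np.pi/2,'yaw bm',np.arctan2(m[1]-b[1],m[0]-b[0]))
l=f((345,434),96)-f((335,476),96); print('line yaw',np.arctan2(l[1],l[0]))
cs=[f(p,40) for p in [(188,2),(668,62),(533,598),(97,577)]]
l=cs[0]-cs[3]; print('left edge yaw',np.arctan2(l[1],l[0])); l=cs[1]-cs[2]; print('right',np.arctan2(l[1],l[0]))
q=[f(p,94) for p in [(301,396),(397,422),(375,522),(282,503)]]
print('sq',np.mean(q,0))
# key via wrist visible?
```

```text
[604.46910649  59.30718577  93.        ] [616.63707584  36.77353218  93.        ] 25.60908085550989 [610.55309117  48.04035897  93.        ]
b [543.69455029  11.99524551  96.        ] ring [542.21632693  11.44859033  79.        ] 75.95600497895248
yaw posts 0.49512626834947593 yaw bm 0.49445559167697967
line yaw 0.4673737166183982
left edge yaw 0.49683906296310876
right 0.5003258434741216
sq [542.1425367   11.18757954  94.        ]
```

move_arm([
  [0, -9, -36, -10, 0, 0, -0.04],
  [0, -9, -36, -10, 0, 0, -0.04],
  [0, -9, -36, -10, 0, 0, -0.04],
  [0, -9, -36, -10, 0, 0, -0.04],
  [0, -9, -36, -10, 0, 0, -0.02],
])

```text
t: 2.28
position: [504.3, -182.0, 196.5]
ee_rot: [2.856, 1.571, 1.82]
wrist_force: [1.3, -0.2, 0.1]
opening: 85.8
```

move_arm([
  [0, -9, -36, -10, 0, 0, 0],
  [0, -9, -36, -10, 0, 0, 0],
  [0, -9, -36, -10, 0, 0, 0],
  [0, 0, 0, 0, 0, 0, 0],
])

```text
t: 2.62
position: [473.3, -296.8, 165.7]
ee_rot: [-1.244, 1.565, -2.288]
wrist_force: [-0.5, 0.1, 0.6]
opening: 85.5
```

```bash
python3 snap.py wrist w2
```

```text
(no output)
```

View pics/w2.png

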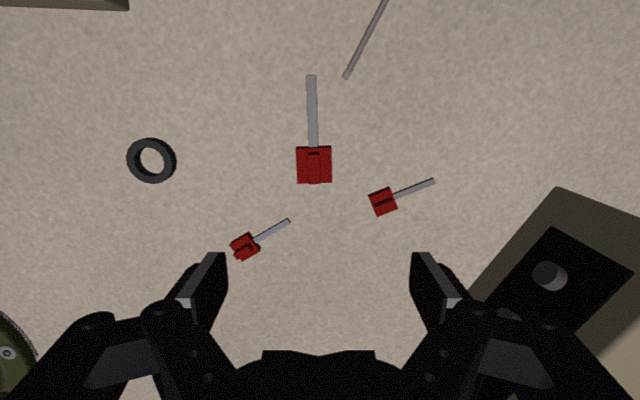

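Run:
```python
from h import *
import pickle
im=cv2.imread('pics/w2.png'); c,s=pickle.load(open('pics/w2.pkl','rb')); print(s['position'],arm.get_state()['position'])
cr=im[65:195,260:370]; cv2.imwrite('pics/w2c.png',cv2.resize(cr,None,fx=4.6,fy=4.6,interpolation=cv2.INTER_CUBIC))
m=redmask(im); k,l,st,ce=cv2.connectedComponentsWithStats(m)
for i in range(1,k):
    if st[i,4]>50: print(ce[i],st[i])
```

```text
[ 473.31712707 -296.8393471   165.65983833] [ 475.1318421  -293.09685244  166.05135686]
[313.61646091 165.1037037 ] [ 296  146   36   38 1215]
[382.91860465 202.24883721] [369 189  29  28 430]
[243.74209246 247.62530414] [230 234  30  27 411]
```

View pics/w2c.png

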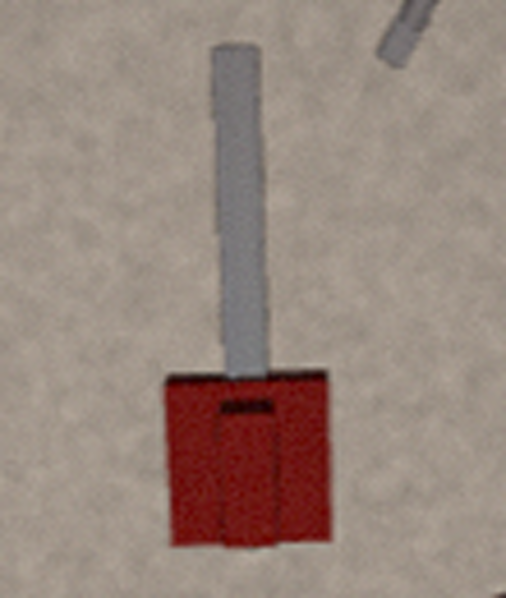

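```bash
python3 snap.py wrist w3
python3 - <<'E'
from h import *
import pickle
im2=cv2.imread('pics/w2.png'); c,s=pickle.load(open('pics/w2.pkl','rb'))
U=lambda p:(p[0]/4.6+260-.4,p[1]/4.6+65-.4)
f=lambda p,z:plane('w',U(p),z,c)
tab=f((250.5,478),32); head=np.mean([f(p,15) for p in [(165,381),(328,374),(171,545),(332,540)]],0); e=f((236,45),8)
print('tab',tab,'head',head,'end',e,np.linalg.norm((e-head)[:2]))
l=e-head; print('yaw',np.arctan2(l[1],l[0]))
c,s=pickle.load(open('pics/w3.pkl','rb')); im=cv2.imread('pics/w3.png'); print(s['position'],s['ee_rot'],arm.get_state()['position'])
for img,nm in ((im2,'w2'),(im,'w3')):
    c,s=pickle.load(open(f'pics/{nm}.pkl','rb'))
    m=redmask(img); k,l,st,ce=cv2.connectedComponentsWithStats(m); i=1+np.argmax(st[1:,4]); print(nm,ce[i],plane('w',ce[i],20,c))
    cn,_=cv2.findContours((l==i).astype(np.uint8),cv2.RETR_EXTERNAL,cv2.CHAIN_APPROX_NONE); print(cv2.minAreaRect(cn[0]))
from scipy.spatial.transform import Rotation as Ro
R=Ro.from_euler('xyz',s['ee_rot']).as_matrix(); print('jaw yaw',np.arctan2(R[1,2],R[0,2]),'tilt',R[:,0])
cv2.imwrite('pics/w3c.png',cv2.resize(im[65:195,260:370],None,fx=4.6,fy=4.6,interpolation=cv2.INTER_CUBIC))
E
```

```text
tab [ 478.96228754 -289.51594529   32.        ] head [ 478.54084176 -289.15890068   15.        ] end [ 553.27895724 -242.96073186    8.        ] 87.8638532426155
yaw 0.5536467103765413
[ 475.1318421  -293.09685244  166.05135686] [-1.60843528  1.56785495 -2.6505706 ] [ 476.72308765 -290.33657303  166.34925539]
w2 [313.61646091 165.1037037 ] [ 479.31297078 -288.64932526   20.        ]
((313.7002868652344, 164.8052520751953), (36.79118347167969, 34.84650802612305), 86.98721313476562)
w3 [316.21065779 168.58701082] [ 479.37032207 -288.67734753   20.        ]
((316.0, 169.0), (36.0, 34.0), 90.0)
jaw yaw -1.0421354832930758 tilt [-0.00259386 -0.00138694 -0.99999567]
```

View pics/w3c.png

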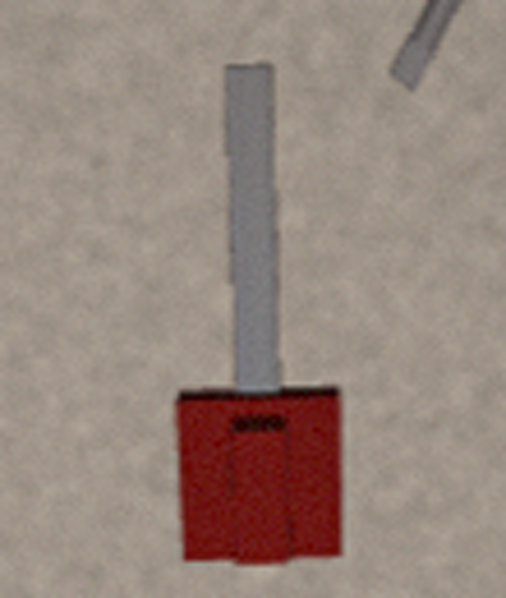

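move_arm([
  [90, 1, 0, -30, 0, 0, 0.02],
  [90, 0, 0, -30, 0, 0, 0],
  [90, 0, 0, -30, 0, 0, 0],
  [90, 0, 0, -25, 0, 0, 0],
  [90, 0, 0, 0, 0, 0, 0],
], newtons=40)

```text
t: 3.13
position: [477.6, -284.8, 47.8]
ee_rot: [-2.807, 1.563, 2.464]
wrist_force: [-0.6, 1.7, 0.1]
opening: 55.1
```

```bash
python3 snap.py wrist w4; python3 -c "
from bench import arm
s=arm.get_state();print(s['position'],s['opening'],s['ee_rot'])"
```

```text
[ 478.50796177 -286.07721882   50.27698597] 55.3257428255091 [-2.8338951   1.56580676  2.43685613]
```

View pics/w4.png

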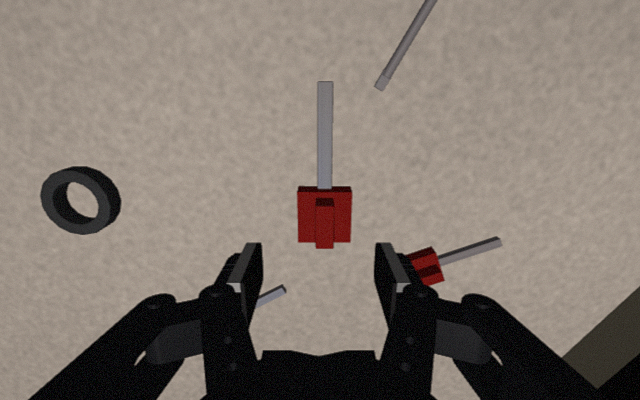

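move_arm([
  [90, 0, 0, 0, 0, 0, 0],
  [90, 0, 0, 0, 0, 0, 0],
  [90, 0, 0, 0, 0, 0, 0],
])

```text
t: 3.43
position: [480.2, -289.2, 53.8]
ee_rot: [0.586, 1.568, -0.428]
wrist_force: [-0.3, 0.3, 0.2]
opening: 55.2
```

```bash
python3 snap.py wrist w5
python3 - <<'E'
from h import *
import pickle
from scipy.spatial.transform import Rotation as Ro
im=cv2.imread('pics/w5.png'); c,s=pickle.load(open('pics/w5.pkl','rb')); print(s['position'])
R=Ro.from_euler('xyz',s['ee_rot']).as_matrix(); print('jaw yaw',np.arctan2(R[1,2],R[0,2]),'tilt',R[:,0])
cv2.imwrite('pics/w5c.png',cv2.resize(im[70:260,270:380],None,fx=3.15,fy=3.15,interpolation=cv2.INTER_CUBIC))
print(proj('w',s['position'],c))
E
```

```text
[ 480.19347697 -289.21461259   53.82296916]
jaw yaw -1.0144099973938427 tilt [ 0.00284212 -0.00129802 -0.99999512]
[317.61673129 235.16326105]
```

View pics/w5c.png

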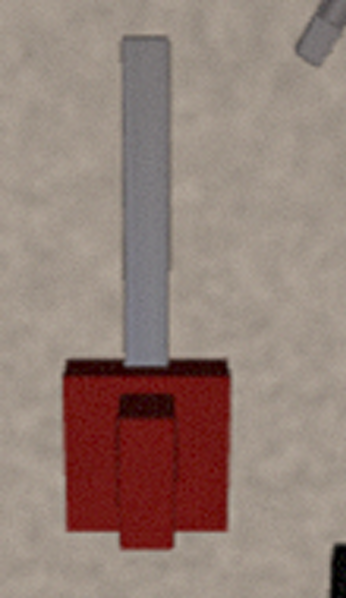

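Run:
```python
from h import *
import pickle
c,s=pickle.load(open('pics/w5.pkl','rb'))
U=lambda p:(p[0]/3.15+270-.35,p[1]/3.15+70-.35)
f=lambda p,z:plane('w',U(p),z,c)
tab=f((147.2,483),32); head=np.mean([f(p,15) for p in [(64,375),(229,375),(66,531),(227,531)]],0); e=f((145,37),8)
print(tab,head,e); l=e-head; print(np.hypot(*l[:2]),np.arctan2(l[1],l[0]), np.linalg.norm((f((64,375),15)-f((229,375),15))))
print(arm.get_state()['position'])
```

```text
[ 478.54196704 -289.31407504   32.        ] [ 478.13071669 -289.33203629   15.        ] [ 552.96661602 -242.63876377    8.        ]
88.2081261943128 0.5578382582604976 35.93330741957277
[ 480.01029925 -289.18150673   53.61621754]
```

move_arm([
  [90, -1.5, 0, -16, 0, 0, 0],
  [90, 0, 0, -12, 0, 0, 0],
  [90, 0, 0, -8, 0, 0, 0],
  [90, 0, 0, 0, 0, 0, 0],
  [90, 0, 0, 0, 0, 0, 0],
], newtons=50)

```text
t: 3.9
position: [477.6, -289.0, 16.3]
ee_rot: [1.378, 1.571, 0.363]
wrist_force: [0.1, -0.8, 0.3]
opening: 55.0
```

move_arm([
  [90, 0, 0, 0, 0, 0, 0],
  [90, 0, 0, 0, 0, 0, 0],
])

```text
t: 4.07
position: [477.9, -289.3, 16.8]
ee_rot: [0.494, 1.569, -0.521]
wrist_force: [0.0, -0.9, -0.0]
opening: 55.1
```

move_arm([
  [150, 0, 0, 1, 0, 0, 0],
  [200, 0, 0, 0, 0, 0, 0],
  [255, 0, 0, 0, 0, 0, 0],
  [255, 0, 0, 0, 0, 0, 0],
  [255, 0, 0, 0, 0, 0, 0],
], newtons=50)

```text
t: 4.48
position: [477.5, -288.8, 17.0]
ee_rot: [1.071, 1.571, 0.056]
wrist_force: [0.7, -0.5, -0.6]
opening: -0.2
```

move_arm([
  [255, 0, 0, 0, 0, 0, 0],
  [255, 0, 0, 0, 0, 0, 0],
  [255, 0, 0, 0, 0, 0, 0],
])

```text
t: 4.73
position: [477.4, -288.9, 16.9]
ee_rot: [-2.907, 1.571, 2.361]
wrist_force: [-0.5, 0.7, -0.3]
opening: -0.2
```

```bash
python3 snap.py wrist w6
```

```text
(no output)
```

View pics/w6.png

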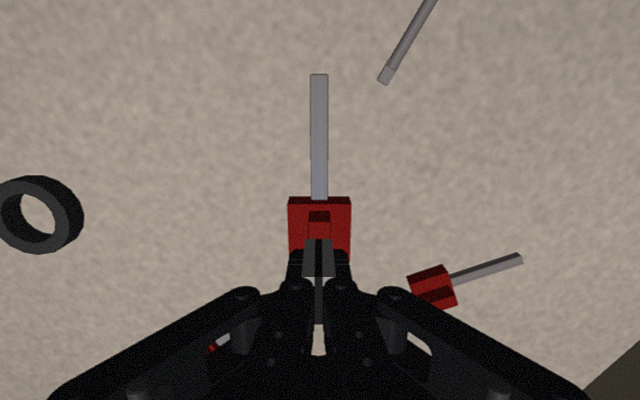

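Run:
```python
from h import *
import pickle
im=cv2.imread('pics/w6.png'); c,s=pickle.load(open('pics/w6.pkl','rb')); p=s['position']; print(p,s['opening'],arm.get_state()['opening'])
print('tcp',proj('w',p,c)); print('grasp',proj('w',p+[0,0,18.7],c))
for z in (0,17,32,45,60): print(z,proj('w',np.array([478.4,-289.3,z]),c))
k=np.array([np.cos(.556),np.sin(.556),0])
for z in (15,32):
  for t in (-15,15): print('tab',z,t,proj('w',np.array([478.4,-289.3,z])+t*k,c))
for z in (0,15):
  for t in (-18.5,18.5): print('head',z,t,proj('w',np.array([478.4,-289.3,z])+t*k,c))
cv2.imwrite('pics/w6c.png',cv2.resize(im[60:360,220:420],None,fx=2,fy=2,interpolation=cv2.INTER_CUBIC))
cv2.imwrite('pics/s6.png',arm.snapshot('side')); cv2.imwrite('pics/s6c.png',cv2.resize(arm.snapshot('side')[250:380,240:400],None,fx=4.5,fy=4.5,interpolation=cv2.INTER_CUBIC))
```

```text
[ 477.42507399 -288.8568089    16.9499035 ] -0.18978367916147035 -0.27310547205227714
tcp [317.57654575 235.15120389]
grasp [317.50926766 250.27359391]
0 [319.02902456 222.91476984]
17 [319.10239027 234.25640418]
32 [319.17883209 246.07357702]
45 [319.25639672 258.06432522]
60 [319.36271951 274.50080894]
tab 15 -15 [319.08729761 255.56778811]
tab 15 15 [319.09917759 208.92220733]
tab 32 -15 [319.17024446 270.6026332 ]
tab 32 15 [319.1878958  220.18470761]
head 0 -18.5 [319.02417011 249.13860863]
head 0 18.5 [319.03416044 195.17068151]
head 15 -18.5 [319.08598553 260.71951753]
head 15 18.5 [319.10064214 203.17179906]
```

View pics/w6c.png

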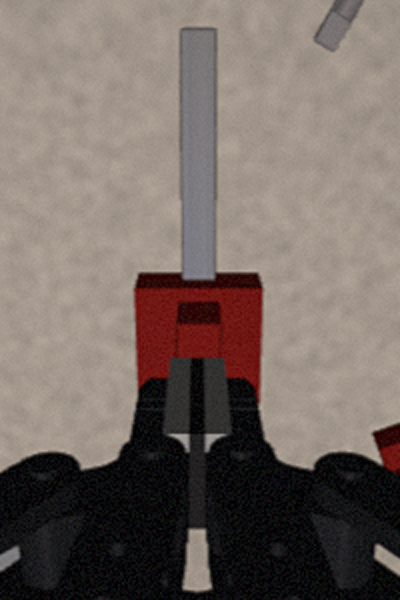

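View pics/s6c.png

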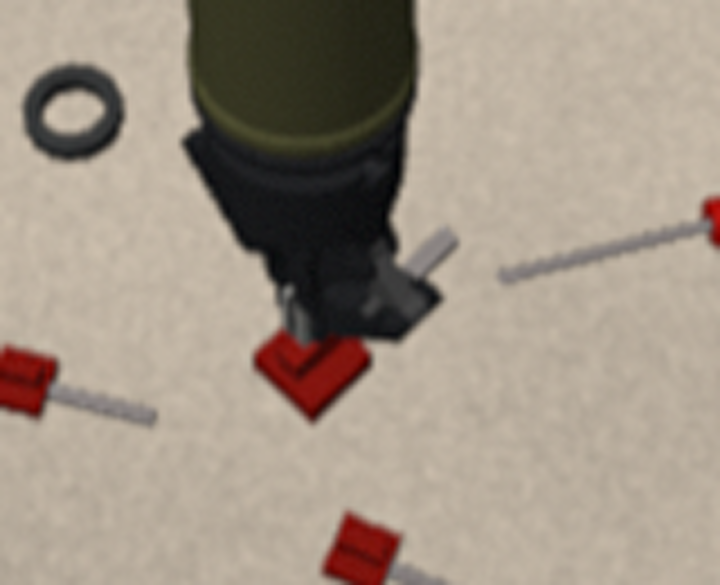

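Run:
```python
from h import *
s=arm.get_state(); p=s['position']
for n in('scene','side'):
  print(n,[proj(n,p+[0,0,z]).round(1) for z in (0,15,30)])
im=arm.snapshot('scene'); cv2.imwrite('pics/sc6.png',im)
cv2.imwrite('pics/sc6c.png',cv2.resize(im[80:210,220:380],None,fx=4.5,fy=4.5,interpolation=cv2.INTER_CUBIC))
```

```text
scene [array([296.9, 153.3]), array([296.8, 148.4]), array([296.7, 143.4])]
side [array([308.7, 326.8]), array([308.6, 323.2]), array([308.5, 319.5])]
```

View pics/sc6c.png

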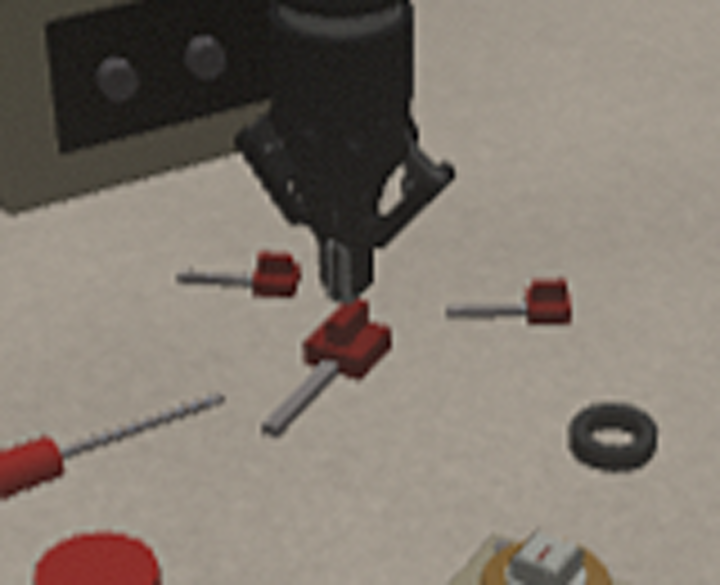

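The fingers shut on nothing (opening -0.2). In the scene crop the tips end at (348,300), about 20 mm above the reported TCP and just over the tab. So the real tips sit higher than the TCP says. I'll open and go down further, watching the force.

move_arm([
  [140, 0, 0, 0, 0, 0, 0],
  [140, 0, 0, 0, 0, 0, 0],
  [140, 0, 0, 0, 0, 0, 0],
  [140, 0, 0, -6, 0, 0, 0],
  [140, 0, 0, -6, 0, 0, 0],
])

```text
t: 5.35
position: [477.7, -289.0, 4.8]
ee_rot: [0.555, 1.57, -0.46]
wrist_force: [-0.5, 0.4, 0.5]
opening: 38.6
```

move_arm([
  [140, 0, 0, -2, 0, 0, 0],
  [140, 0, 0, 0, 0, 0, 0],
  [140, 0, 0, 0, 0, 0, 0],
  [140, 0, 0, 0, 0, 0, 0],
])

```text
t: 5.68
position: [477.4, -289.0, 2.9]
ee_rot: [-2.009, 1.571, -3.024]
wrist_force: [0.3, -0.5, 0.6]
opening: 38.4
```

```bash
python3 snap.py wrist w7;python3 snap.py scene sc7
python3 - <<'E'
from h import *
s=arm.get_state(); p=s['position']; print(p,s['opening'])
im=cv2.imread('pics/sc7.png')
a=cv2.resize(im[110:190,260:340],None,fx=5,fy=5,interpolation=cv2.INTER_CUBIC)
b=cv2.resize(cv2.imread('pics/w7.png')[180:280,270:370],None,fx=4,fy=4,interpolation=cv2.INTER_CUBIC)
cv2.imwrite('pics/c7.png',np.hstack([a,b]))
E
```

```text
[ 477.52305924 -289.00352915    3.10959127] 38.189985062733754
```

View pics/c7.png

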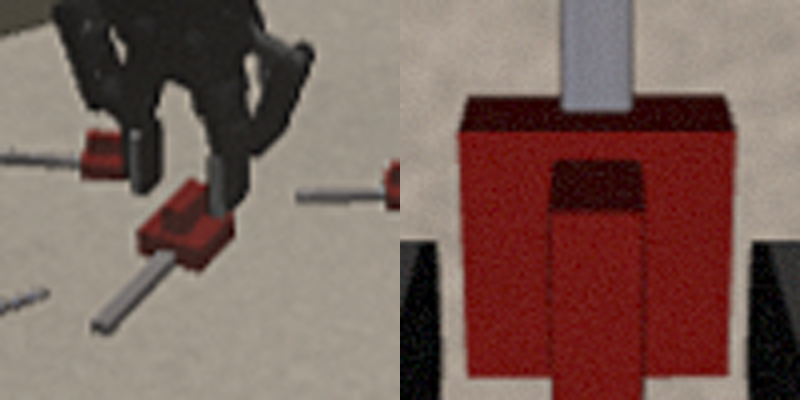

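Run:
```python
from h import *
p=np.array([477.5,-289,0]); d=np.array([.527,-.85,0]);k=np.array([.85,.527,0])
for sg in(1,-1):
  for r in (19,31):
    print(sg,r,[(z,proj('scene',p+sg*r*d+11*k+[0,0,z]).round(1).tolist()) for z in(10,20,30)])
```

```text
1 19 [(10, [288.4, 155.7]), (20, [288.3, 152.5]), (30, [288.2, 149.2])]
1 31 [(10, [284.4, 154.5]), (20, [284.3, 151.2]), (30, [284.1, 148.0])]
-1 19 [(10, [301.3, 159.7]), (20, [301.3, 156.4]), (30, [301.2, 153.1])]
-1 31 [(10, [305.5, 160.9]), (20, [305.4, 157.6]), (30, [305.4, 154.3])]
```

move_arm([
  [140, 0.5, -0.5, -4, 0, 0, 0],
  [140, 0, 0, -3, 0, 0, 0],
  [140, 0, 0, -2, 0, 0, 0],
  [140, 0, 0, 0, 0, 0, 0],
])

```text
t: 6.12
position: [477.6, -289.2, -6.6]
ee_rot: [-2.691, 1.57, 2.577]
wrist_force: [-1.0, 0.1, -0.5]
opening: 38.2
```

move_arm([
  [200, 0, 0, 0, 0, 0, 0],
  [255, 0, 0, 0, 0, 0, 0],
  [255, 0, 0, 0, 0, 0, 0],
  [255, 0, 0, 0, 0, 0, 0],
  [255, 0, 0, 0, 0, 0, 0],
], newtons=40)

```text
t: 6.53
position: [478.0, -289.4, -5.9]
ee_rot: [0.691, 1.571, -0.324]
wrist_force: [-0.0, 0.5, 1.5]
opening: 10.6
```

```bash
python3 snap.py wrist w8;python3 snap.py scene sc8
python3 - <<'E'
from h import *
s=arm.get_state(); p=s['position']; print(p,s['opening'],s['wrist_force'])
im=cv2.imread('pics/sc8.png')
a=cv2.resize(im[110:190,260:340],None,fx=5,fy=5,interpolation=cv2.INTER_CUBIC)
b=cv2.resize(cv2.imread('pics/w8.png')[180:280,270:370],None,fx=4,fy=4,interpolation=cv2.INTER_CUBIC)
cv2.imwrite('pics/c8.png',np.hstack([a,b]))
E
```

```text
[ 477.94235864 -289.43688988   -5.89649774] 11.353910228072113 [-1.01628666  0.9296091   1.89258054]
```

View pics/c8.png

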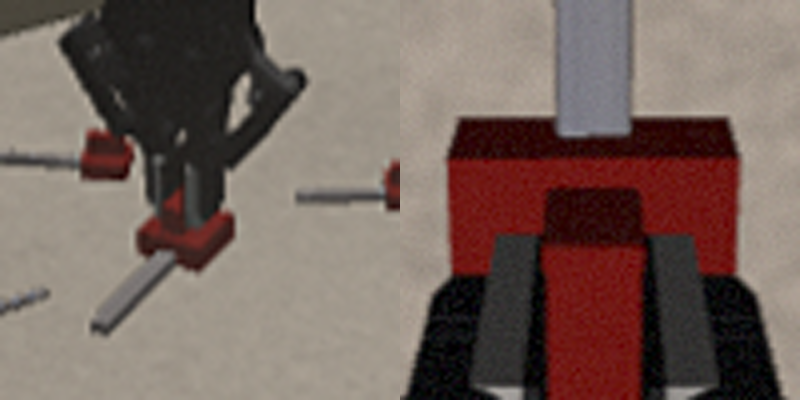

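The key is gripped (11.4 mm opening) and the fingers flank the tab just above the head. The tips are about 22–23 mm short of the reported TCP. Lifting.

move_arm([
  [255, 0, 0, 8, 0, 0, 0],
  [255, 0, 0, 16, 0, 0, 0],
  [255, 3, 10, 30, 0, 0, 0],
  [255, 5, 25, 30, 0, 0, 0],
  [255, 7, 30, 25, 0, 0, -0.02],
], newtons=60)

```text
t: 7.05
position: [492.3, -226.2, 105.1]
ee_rot: [-0.268, 1.569, -1.307]
wrist_force: [1.7, 0.7, -1.3]
opening: 10.5
```

move_arm([
  [255, 7, 33, 15, 0, 0, -0.02],
  [255, 7, 33, 10, 0, 0, -0.02],
  [255, 7, 33, 0, 0, 0, 0],
  [255, 7, 33, 0, 0, 0, 0],
  [255, 7, 33, 0, 0, 0, 0],
])

```text
t: 7.47
position: [527.9, -57.6, 128.7]
ee_rot: [1.512, 1.57, 0.437]
wrist_force: [0.2, 0.0, -1.6]
opening: 10.6
```

move_arm([
  [255, 7, 30, 0, 0, 0, 0],
  [255, 7, 20, 0, 0, 0, 0],
  [255, 7, 14, 0, 0, 0, 0],
  [255, 0, 6, 0, 0, 0, 0],
  [255, 0, 0, 0, 0, 0, 0],
])

```text
t: 7.88
position: [548.7, 12.3, 127.9]
ee_rot: [-2.761, 1.57, 2.45]
wrist_force: [0.0, 0.6, -0.9]
opening: 10.1
```

move_arm([
  [255, 0, 0, 0, 0, 0, 0],
  [255, 0, 0, 0, 0, 0, 0],
  [255, 0, 0, 0, 0, 0, 0],
  [255, 0, 0, 0, 0, 0, 0],
])

```text
t: 8.22
position: [548.7, 9.3, 128.1]
ee_rot: [-0.357, 1.571, -1.434]
wrist_force: [-0.2, -0.2, -0.5]
opening: 10.4
```

```bash
python3 snap.py wrist w9;python3 snap.py scene sc9;python3 snap.py side sd9
python3 - <<'E'
from h import *
from scipy.spatial.transform import Rotation as Ro
s=arm.get_state(); p=s['position']; print(p,s['opening'],s['wrist_force'],s['qpos'])
R=Ro.from_euler('xyz',s['ee_rot']).as_matrix(); print('jaw yaw',np.arctan2(R[1,2],R[0,2]),'tilt',R[:,0])
a=cv2.imread('pics/sc9.png')[120:270,270:390];b=cv2.imread('pics/sd9.png')[120:245,265:365]
cv2.imwrite('pics/c9.png',np.hstack([cv2.resize(a,(400,500),interpolation=cv2.INTER_CUBIC),cv2.resize(b,(400,500),interpolation=cv2.INTER_CUBIC)]))
E
```

```text
[548.8516225   10.02396339 128.05410442] 10.134512265206373 [-0.78367647 -0.18679866 -1.51894669] [-0.40374814  0.51402546  0.52181944  1.82123923 -0.32064031  0.8908136
 -0.80965408]
jaw yaw -1.0759480401261543 tilt [ 2.51820366e-05 -1.27134376e-05 -1.00000000e+00]
```

View pics/w9.png

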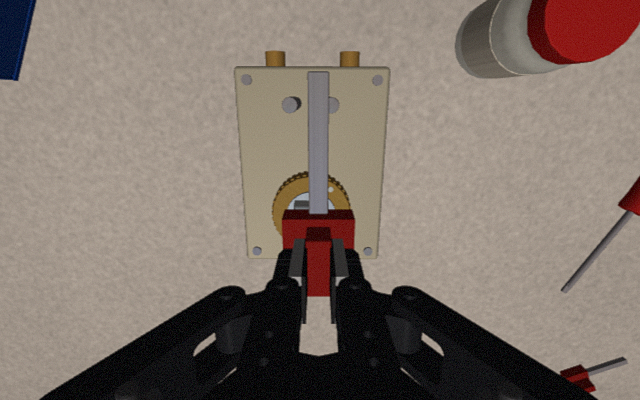

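View pics/c9.png

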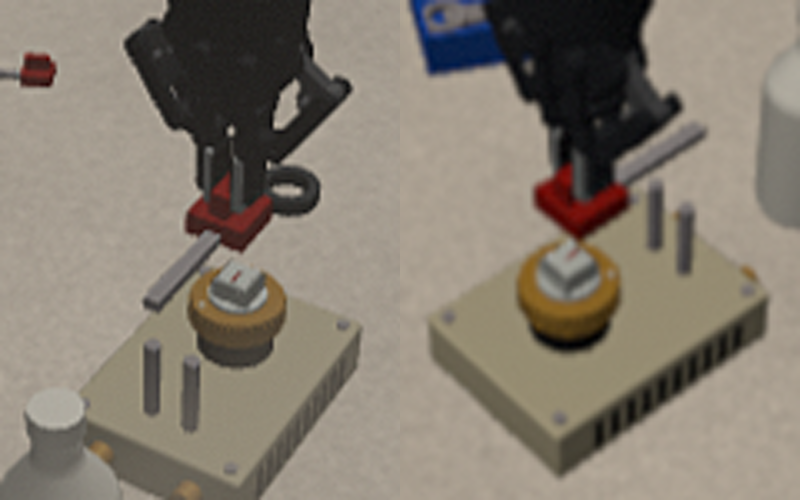

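Run:
```python
from h import *
import pickle
im=cv2.imread('pics/w9.png'); c,s=pickle.load(open('pics/w9.pkl','rb')); print(s['position'])
cv2.imwrite('pics/w9c.png',cv2.resize(im[60:260,230:400],None,fx=3,fy=3,interpolation=cv2.INTER_CUBIC))
```

```text
[548.69474775   9.26186971 128.14375877]
```

View pics/w9c.png

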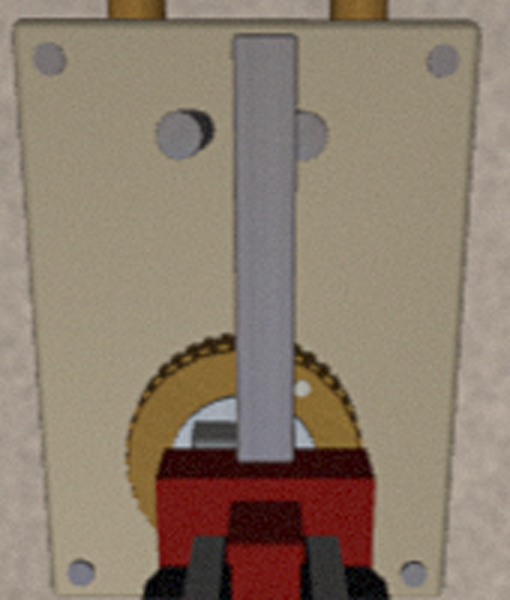

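Run:
```python
from h import *
import pickle
c,s=pickle.load(open('pics/w9.pkl','rb')); p=s['position']
U=lambda q:(q[0]/3+230-.33,q[1]/3+60-.33)
f=lambda q,z:plane('w',U(q),z,c)
for zu in (131,134,137):
  e=f((265,36),zu+8); h=f((266,478),zu+15); l=e-h; y=np.arctan2(l[1],l[0]); k=np.array([np.cos(y),np.sin(y),0])
  print(zu,e.round(1),np.hypot(*l[:2]).round(1),'(want 70)',y.round(3),'key',(h-18.5*k-p)[:2].round(2), (e-88.5*k-p)[:2].round(2),'headw',np.linalg.norm(f((158,478),zu+15)-f((374,478),zu+15)).round(1),'armw',np.linalg.norm(f((234,36),zu+8)-f((296,36),zu+8)).round(1))
pl=f((181,133),93); pr=f((303,134),93); m=(pl+pr)/2; print(pl,pr,np.linalg.norm(pl-pr)); d=pl-pr; y=np.arctan2(d[1],d[0])-np.pi/2; print('yaw',y,'axis',m-78*np.array([np.cos(y),np.sin(y),0]))
q=[f(v,40) for v in [(15,24),(477,24)]]; print('block front mid',np.mean(q,0), np.linalg.norm(q[0]-q[1])); d=q[0]-q[1]; y=np.arctan2(d[1],d[0])-np.pi/2; print(y,np.mean(q,0)-105*np.array([np.cos(y),np.sin(y),0]))
```

```text
131 [626.7  51.  139. ] 71.0 (want 70) 0.496 key [-0.75 -0.84] [ 0.12 -0.37] headw 36.9 armw 9.6
134 [626.5  50.9 142. ] 69.6 (want 70) 0.496 key [ 0.32 -0.26] [-0.06 -0.46] headw 36.2 armw 9.4
137 [626.3  50.8 145. ] 68.2 (want 70) 0.496 key [1.39 0.32] [-0.23 -0.55] headw 35.5 armw 9.3
[604.59836005  58.86633539  93.        ] [616.37653162  36.53686945  93.        ] 25.245403045667285
yaw 0.4853830260487233 axis [541.49673332  11.31092248  93.        ]
block front mid [632.60281307  59.6469416   40.        ] 116.66832415310039
0.49326849139792195 [540.11987234   9.92867861  40.        ]
```

move_arm([
  [255, -4, 1, -10, 0, 0, 0],
  [255, -3, 0.5, -10, 0, 0, 0],
  [255, 0, 0, -8, 0, 0, 0],
  [255, 0, 0, 0, 0, 0, 0],
  [255, 0, 0, 0, 0, 0, 0],
])

```text
t: 8.78
position: [541.9, 11.9, 99.7]
ee_rot: [-1.795, 1.57, -2.87]
wrist_force: [0.1, -0.2, -1.0]
opening: 10.5
```

move_arm([
  [255, 0, 0, 0, 0, 0, 0],
  [255, 0, 0, 0, 0, 0, 0],
  [255, 0, 0, 0, 0, 0, 0],
])

```text
t: 9.03
position: [542.4, 12.1, 100.4]
ee_rot: [1.159, 1.57, 0.084]
wrist_force: [0.5, 0.3, -1.3]
opening: 10.4
```

```bash
python3 snap.py wrist w10;python3 snap.py scene sc10;python3 snap.py side sd10
python3 - <<'E'
from h import *
from scipy.spatial.transform import Rotation as Ro
s=arm.get_state(); p=s['position']; print(p,s['opening'],s['wrist_force'])
R=Ro.from_euler('xyz',s['ee_rot']).as_matrix(); print('jaw yaw',np.arctan2(R[1,2],R[0,2]))
a=cv2.imread('pics/sc10.png')[150:270,290:386];b=cv2.imread('pics/sd10.png')[130:230,270:350]
cv2.imwrite('pics/c10.png',np.hstack([cv2.resize(a,(400,500),interpolation=cv2.INTER_CUBIC),cv2.resize(b,(400,500),interpolation=cv2.INTER_CUBIC)]))
cv2.imwrite('pics/w10c.png',cv2.resize(cv2.imread('pics/w10.png')[40:260,220:410],None,fx=2.7,fy=2.7,interpolation=cv2.INTER_CUBIC))
E
```

```text
[542.13356833  12.14157719 100.22796165] 10.23414072074217 [ 0.40198303  0.46633874 -0.85104543]
jaw yaw -1.0749524440730631
```

View pics/w10c.png

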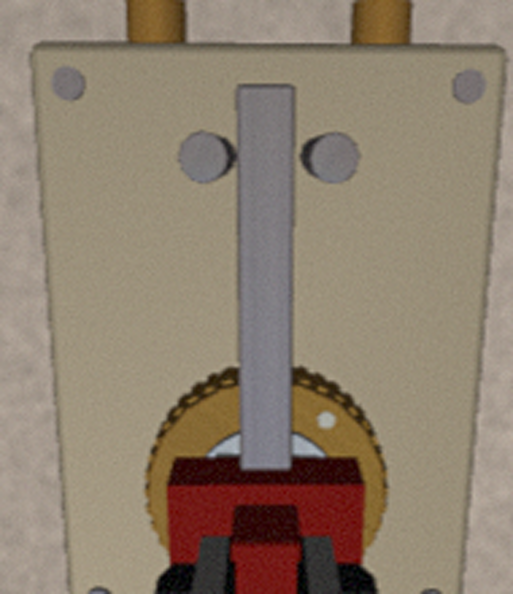

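View pics/c10.png

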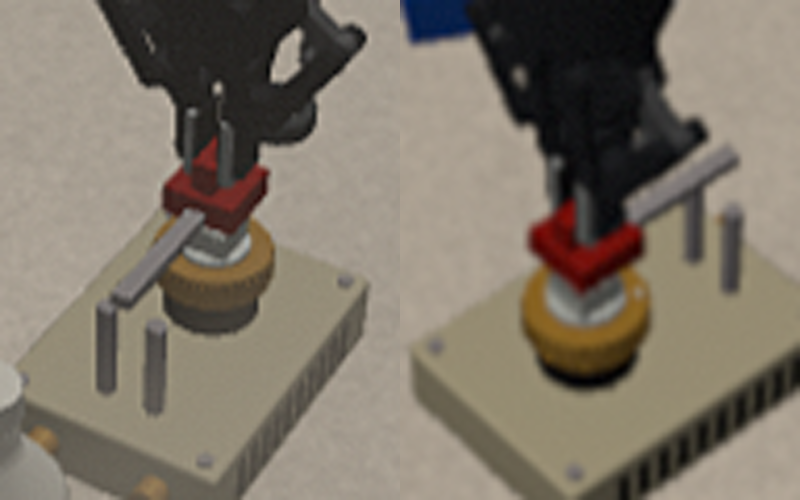

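move_arm([
  [255, -0.3, -0.4, -4, 0, 0, 0],
  [255, 0, 0, -4, 0, 0, 0],
  [255, 0, 0, -3, 0, 0, 0],
  [255, 0, 0, -2, 0, 0, 0],
  [255, 0, 0, 0, 0, 0, 0],
])

```text
t: 9.6
position: [541.2, 11.6, 86.3]
ee_rot: [-1.885, 1.57, -2.96]
wrist_force: [0.1, -0.2, -1.5]
opening: 10.3
```

move_arm([
  [255, 0, 0, -2, 0, 0, 0],
  [255, 0, 0, -2, 0, 0, 0],
  [255, 0, 0, 0, 0, 0, 0],
  [255, 0, 0, 0, 0, 0, 0],
])

```text
t: 9.93
position: [541.2, 11.6, 82.7]
ee_rot: [-1.93, 1.57, -3.005]
wrist_force: [-1.1, -0.5, -2.4]
opening: 10.4
```

move_arm([
  [255, 0, 0, -2, 0, 0, 0],
  [255, 0, 0, -1, 0, 0, 0],
  [255, 0, 0, 0, 0, 0, 0],
])

```text
t: 10.18
position: [541.3, 11.6, 79.7]
ee_rot: [-1.928, 1.57, -3.003]
wrist_force: [-2.8, -0.6, -2.4]
opening: 10.2
```

move_arm([
  [255, 0, 0, -1, 0, 0, 0],
  [255, 0, 0, -1, 0, 0, 0],
  [255, 0, 0, 0, 0, 0, 0],
])

```text
t: 10.43
position: [541.3, 11.6, 78.2]
ee_rot: [-2.556, 1.57, 2.652]
wrist_force: [-4.4, -1.8, 2.4]
opening: 10.0
```

move_arm([
  [255, 0, 0, -1, 0, 0, 0],
  [255, 0, 0, -1, 0, 0, 0],
  [255, 0, 0, 0, 0, 0, 0],
])

```text
t: 10.68
position: [541.5, 11.6, 77.9]
ee_rot: [2.151, 1.569, 1.075]
wrist_force: [-10.0, -0.3, 21.7]
opening: 10.4
```

```bash
python3 snap.py wrist w11;python3 snap.py scene sc11;python3 snap.py side sd11
python3 - <<'E'
from h import *
s=arm.get_state(); p=s['position']; print(p,s['opening'],s['wrist_force'])
a=cv2.imread('pics/sc11.png')[150:270,290:386];b=cv2.imread('pics/sd11.png')[130:230,270:350]
cv2.imwrite('pics/c11.png',np.hstack([cv2.resize(a,(400,500),interpolation=cv2.INTER_CUBIC),cv2.resize(b,(400,500),interpolation=cv2.INTER_CUBIC)]))
cv2.imwrite('pics/w11c.png',cv2.resize(cv2.imread('pics/w11.png')[40:260,220:410],None,fx=2.7,fy=2.7,interpolation=cv2.INTER_CUBIC))
E
```

```text
[541.48166555  11.62341801  77.94029475] 10.28721135048348 [-10.20826455  -0.5194982   22.36879778]
```

View pics/w11c.png

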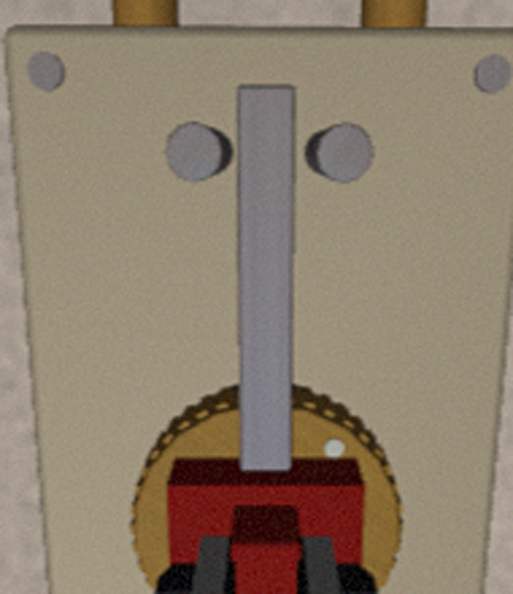

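View pics/c11.png

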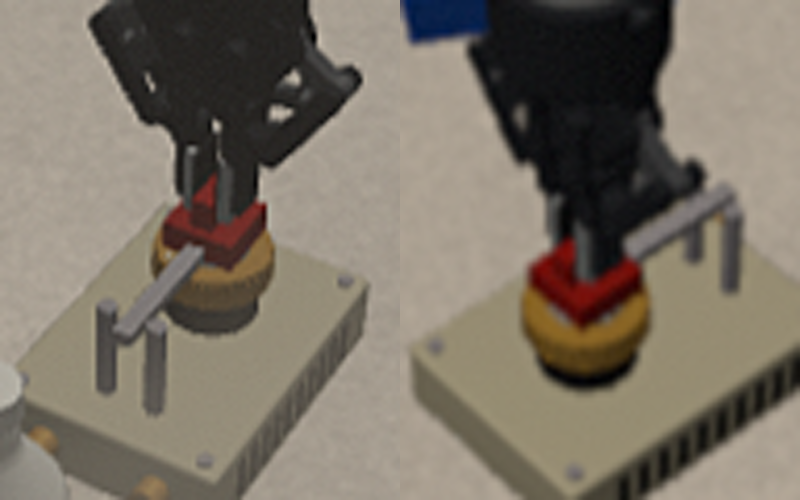

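The key went fully down: TCP 77.9 puts the underside at about 84 mm, and it bottomed at 22 N with the arm between the posts. I'll ease the load, release and raise.

move_arm([
  [255, 0, 0, 1.2, 0, 0, 0],
  [255, 0, 0, 0.3, 0, 0, 0],
  [235, 0, 0, 0, 0, 0, 0],
  [200, 0, 0, 0, 0, 0, 0],
  [160, 0, 0, 0, 0, 0, 0],
])

```text
t: 11.25
position: [542.9, 12.1, 77.7]
ee_rot: [1.162, 1.568, 0.087]
wrist_force: [0.5, 0.8, -0.4]
opening: 29.1
```

move_arm([
  [120, 0, 0, 2, 0, 0, 0],
  [60, 0, 0, 8, 0, 0, 0],
  [0, 0, 0, 10, 0, 0, 0.05],
  [0, 0, 0, 10, 0, 0, 0.1],
  [0, 0, 0, 0, 0, 0, 0.1],
])

```text
t: 11.67
position: [543.3, 11.6, 109.8]
ee_rot: [0.759, 1.567, -0.062]
wrist_force: [0.1, 0.8, -0.8]
opening: 85.0
```

move_arm([
  [0, 0, 0, 0, 0, 0, 0.12],
  [0, 0, 0, 0, 0, 0, 0.12],
  [0, 0, 0, 0, 0, 0, 0.12],
  [0, 0, 0, 0, 0, 0, 0.11],
  [0, 0, 0, 0, 0, 0, 0],
])

```text
t: 12.08
position: [542.3, 11.6, 108.3]
ee_rot: [0.456, 1.569, 0.105]
wrist_force: [-0.2, 0.6, -0.1]
opening: 85.3
```

move_arm([
  [0, 0, 0, 0, 0, 0, 0],
  [0, 0, 0, 0, 0, 0, 0],
])

```text
t: 12.25
position: [541.9, 11.7, 107.8]
ee_rot: [0.458, 1.57, 0.099]
wrist_force: [-0.2, -0.5, -0.5]
opening: 85.6
```

```bash
python3 snap.py wrist w12;python3 snap.py scene sc12;python3 snap.py side sd12
python3 - <<'E'
from h import *
from scipy.spatial.transform import Rotation as Ro
s=arm.get_state(); p=s['position']; print(p,s['opening'],s['wrist_force'],s['wrist_torque'])
R=Ro.from_euler('xyz',s['ee_rot']).as_matrix(); print('jaw yaw',np.arctan2(R[1,2],R[0,2]))
a=cv2.imread('pics/sc12.png')[130:250,290:386];b=cv2.imread('pics/sd12.png')[110:235,260:360]
cv2.imwrite('pics/c12.png',np.hstack([cv2.resize(a,(400,500),interpolation=cv2.INTER_CUBIC),cv2.resize(b,(400,500),interpolation=cv2.INTER_CUBIC)]))
E
```

```text
[541.70082573  11.81124925 107.5174018 ] 85.54239865214764 [0.03664548 0.18157787 1.16602167] [ 0.01099211 -0.04366332  0.01720232]
jaw yaw -0.3567238165413525
```

View pics/w12.png

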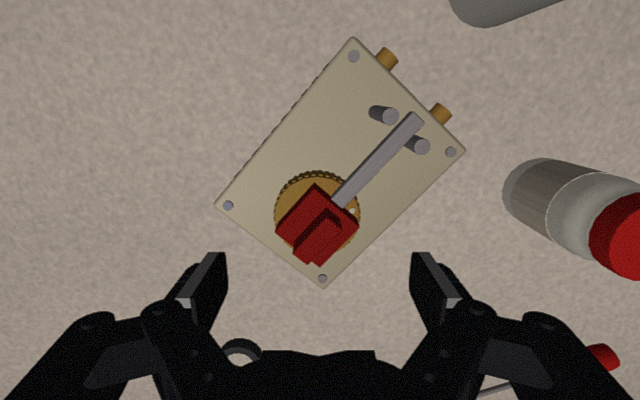

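View pics/c12.png

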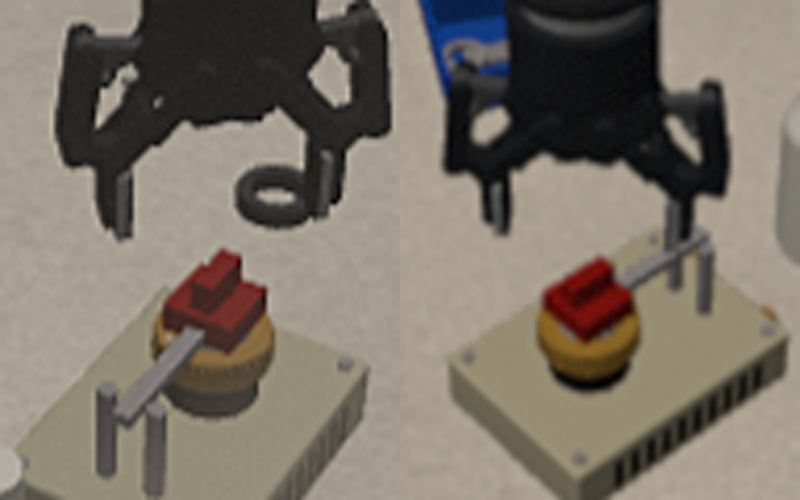

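Run:
```python
from h import *
p=np.array([541.7,11.8,0]); y=-.357; d=np.array([np.cos(y),np.sin(y),0]);k=np.array([-d[1],d[0],0])
for n in('scene','side'):
 for sg in(1,-1):
  for t in (11,-11):
    print(n,sg,t,[(z,proj(n,p+sg*45*d+t*k+[0,0,z]).round(1).tolist()) for z in(125,135,145)])
 print('body',[(z,[proj(n,p+t*k+[0,0,z]).round(1).tolist() for t in(-38,38)]) for z in(180,200,220)])
print([ (v[0]/4.1667+290,v[1]/4.1667+130) for v in [(122,237),(318,215),(235,118)]])
print([ (v[0]/4+260,v[1]/4+110) for v in [(500,233),(683,240),(580,155)]])
```

```text
scene 1 11 [(125, [320.1, 196.4]), (135, [320.2, 192.3]), (145, [320.2, 188.2])]
scene 1 -11 [(125, [318.0, 189.4]), (135, [318.1, 185.4]), (145, [318.1, 181.3])]
scene -1 11 [(125, [365.5, 191.5]), (135, [365.8, 187.4]), (145, [366.2, 183.3])]
scene -1 -11 [(125, [362.6, 184.7]), (135, [362.9, 180.7]), (145, [363.3, 176.6])]
body [(180, [[338.6, 156.2], [347.5, 179.4]]), (200, [[339.0, 147.5], [348.1, 170.4]]), (220, [[339.4, 138.6], [348.7, 161.2]])]
side 1 11 [(125, [327.6, 172.4]), (135, [327.6, 169.1]), (145, [327.7, 165.9])]
side 1 -11 [(125, [326.4, 179.6]), (135, [326.5, 176.4]), (145, [326.6, 173.1])]
side -1 11 [(125, [287.1, 168.8]), (135, [286.9, 165.5]), (145, [286.7, 162.3])]
side -1 -11 [(125, [285.4, 175.9]), (135, [285.2, 172.7]), (145, [285.0, 169.4])]
body [(180, [[303.6, 168.6], [308.6, 143.7]]), (200, [[303.3, 161.6], [308.5, 136.6]]), (220, [[303.1, 154.3], [308.3, 129.4]])]
[(319.27976576187393, 186.87954496364029), (366.31938944488445, 181.59958720330238), (346.3995488036096, 158.31977344181246)]
[(385.0, 168.25), (430.75, 170.0), (405.0, 148.75)]
```

The key sits home and free of the fingers, which are tilted about 41° off perpendicular to the arm. The tips are at about z=148 with TCP at 107.5 when fully open. Descending around the ring.

move_arm([
  [0, 0, 0, -20, 0, 0, 0.03],
  [0, 0, 0, -20, 0, 0, 0.03],
  [0, 0, 0, -15, 0, 0, 0],
  [0, 0, 0, -10, 0, 0, 0],
  [0, 0, 0, 0, 0, 0, 0],
])

```text
t: 12.82
position: [540.4, 11.8, 40.6]
ee_rot: [-2.748, 1.567, -3.044]
wrist_force: [-0.8, -0.1, 0.7]
opening: 85.3
```

move_arm([
  [0, 0, 0, -6, 0, 0, 0],
  [0, 0, 0, -4, 0, 0, 0],
  [0, 0, 0, 0, 0, 0, 0],
  [0, 0, 0, 0, 0, 0, 0],
  [0, 0, 0, 0, 0, 0, 0],
])

```text
t: 13.23
position: [542.0, 11.7, 33.0]
ee_rot: [0.381, 1.57, 0.086]
wrist_force: [-0.7, -0.0, 0.0]
opening: 85.4
```

```bash
python3 snap.py wrist w13;python3 snap.py scene sc13;python3 snap.py side sd13
python3 - <<'E'
from h import *
from scipy.spatial.transform import Rotation as Ro
s=arm.get_state(); p=s['position']; print(p,s['opening'],s['wrist_force'],s['wrist_torque'])
R=Ro.from_euler('xyz',s['ee_rot']).as_matrix(); print('jaw yaw',np.arctan2(R[1,2],R[0,2]))
a=cv2.imread('pics/sc13.png')[150:270,290:386];b=cv2.imread('pics/sd13.png')[130:230,265:345]
cv2.imwrite('pics/c13.png',np.hstack([cv2.resize(a,(400,500),interpolation=cv2.INTER_CUBIC),cv2.resize(b,(400,500),interpolation=cv2.INTER_CUBIC)]))
E
```

```text
[541.90118207  11.73807266  32.8711523 ] 85.29223544160399 [-0.48786269  0.18315816 -0.54890459] [0.00637371 0.04706906 0.04428327]
jaw yaw -0.2950640252661245
```

View pics/w13.png

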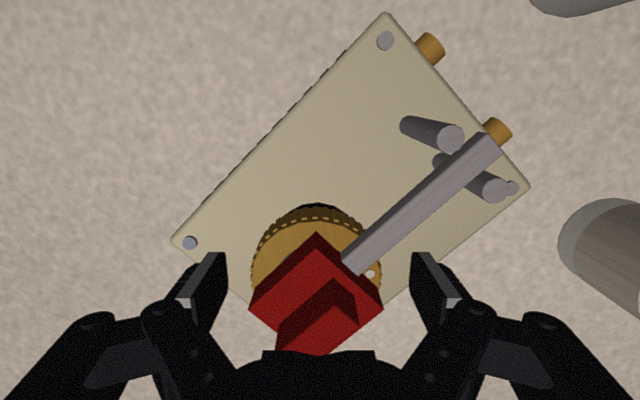

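View pics/c13.png

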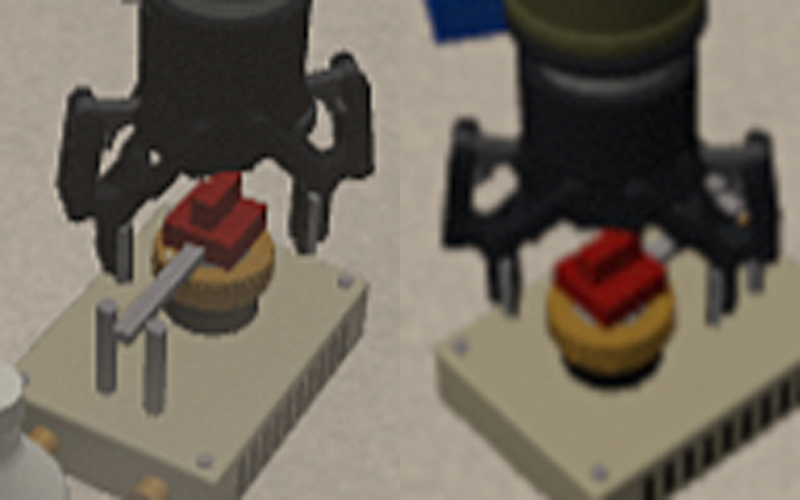

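move_arm([
  [0, -0.4, 0, -3, 0, 0, 0],
  [0, 0, 0, -2, 0, 0, 0],
  [0, 0, 0, 0, 0, 0, 0],
  [30, 0, 0, 0, 0, 0, 0],
  [60, 0, 0, 0, 0, 0, 0],
], newtons=80)

```text
t: 13.8
position: [541.2, 11.7, 27.4]
ee_rot: [-2.763, 1.571, -3.058]
wrist_force: [-0.8, -0.7, 0.2]
opening: 66.0
```

move_arm([
  [80, 0, 0, 0, 0, 0, 0],
  [100, 0, 0, 0, 0, 0, 0],
  [120, 0, 0, 0, 0, 0, 0],
  [255, 0, 0, 0, 0, 0, 0],
  [255, 0, 0, 0, 0, 0, 0],
])

```text
t: 14.22
position: [541.0, 11.8, 28.1]
ee_rot: [2.054, 1.57, 1.759]
wrist_force: [-2.3, 0.1, 6.5]
opening: 55.8
```

```bash
python3 snap.py wrist w14;python3 snap.py scene sc14;python3 snap.py side sd14
python3 - <<'E'
from h import *
from scipy.spatial.transform import Rotation as Ro
s=arm.get_state(); p=s['position']; print(p,s['opening'],s['wrist_force'],s['wrist_torque'])
R=Ro.from_euler('xyz',s['ee_rot']).as_matrix(); print('jaw yaw',np.arctan2(R[1,2],R[0,2]))
a=cv2.imread('pics/sc14.png')[150:270,290:386];b=cv2.imread('pics/sd14.png')[130:230,265:345]
cv2.imwrite('pics/c14.png',np.hstack([cv2.resize(a,(400,500),interpolation=cv2.INTER_CUBIC),cv2.resize(b,(400,500),interpolation=cv2.INTER_CUBIC)]))
E
```

```text
[541.035744    11.79641252  28.09301136] 55.834774917334414 [-2.62720143 -0.18624685  6.45337974] [ 0.06911625  0.48974645 -0.01396847]
jaw yaw -0.2950619470011114
```

View pics/c14.png

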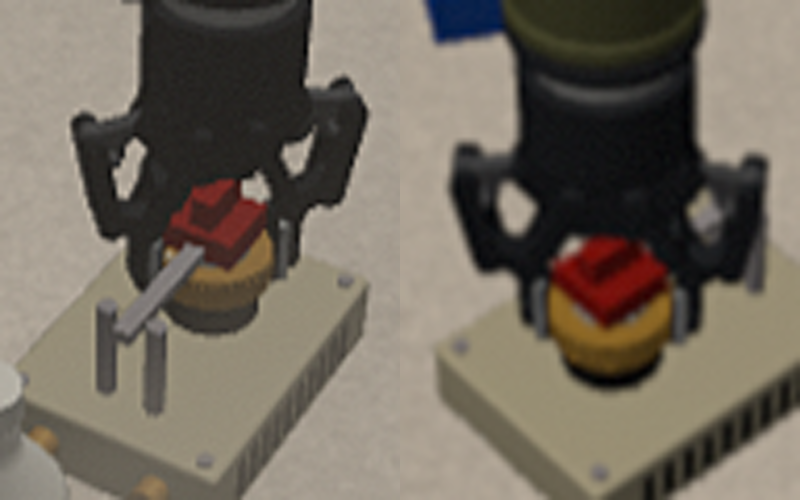

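View pics/w14.png

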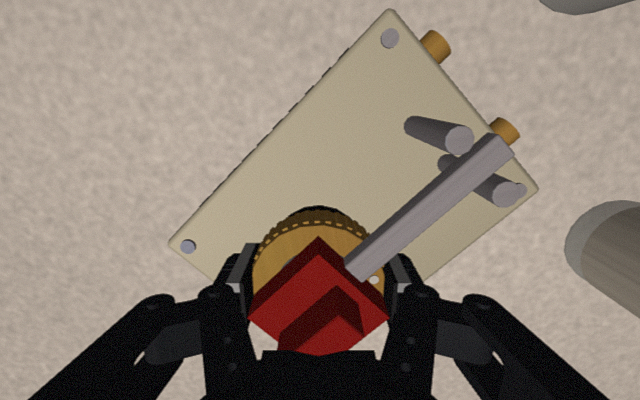

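The ring is gripped: opening 55.8, pads at ring height in both views. Now turning clockwise and watching the torque.

move_arm([
  [255, 0, 0, 0.5, 0, 0, -0.05],
  [255, 0, 0, 0, 0, 0, -0.08],
  [255, 0, 0, 0, 0, 0, -0.08],
  [255, 0, 0, 0, 0, 0, -0.08],
  [255, 0, 0, 0, 0, 0, 0],
])

```text
t: 14.78
position: [541.2, 11.7, 28.2]
ee_rot: [-1.143, 1.571, -1.732]
wrist_force: [-0.7, 0.6, 2.8]
opening: 55.9
```

```bash
cat > st.py <<'E'
from h import *
from scipy.spatial.transform import Rotation as Ro
s=arm.get_state(); p=s['position']; R=Ro.from_euler('xyz',s['ee_rot']).as_matrix()
print(s['t'].round(2) if hasattr(s['t'],'round') else s['t'],p.round(1),'open',round(s['opening'],1),'F',s['wrist_force'].round(1),'T',s['wrist_torque'].round(2),'jaw yaw',np.arctan2(R[1,2],R[0,2]).round(3),'q7',s['qpos'][6].round(2))
E
python3 st.py
```

```text
14.7833 [541.2  11.7  28.2] open 55.9 F [-0.7  0.6  2.8] T [0.05 0.21 0.11] jaw yaw -0.588 q7 -0.34
```

move_arm([
  [255, 0, 0, 0, 0, 0, -0.08],
  [255, 0, 0, 0, 0, 0, -0.08],
  [255, 0, 0, 0, 0, 0, -0.08],
  [255, 0, 0, 0, 0, 0, -0.08],
  [255, 0, 0, 0, 0, 0, 0],
])

```text
t: 15.2
position: [541.4, 11.5, 28.2]
ee_rot: [-0.126, 1.57, -1.032]
wrist_force: [-0.7, -1.1, 3.5]
opening: 56.0
```

```bash
python3 st.py; python3 snap.py wrist w15
```

```text
15.2 [541.4  11.5  28.2] open 56.0 F [-0.7 -1.1  3.5] T [-0.16  0.15  0.08] jaw yaw -0.906 q7 -0.57
```

View pics/w15.png

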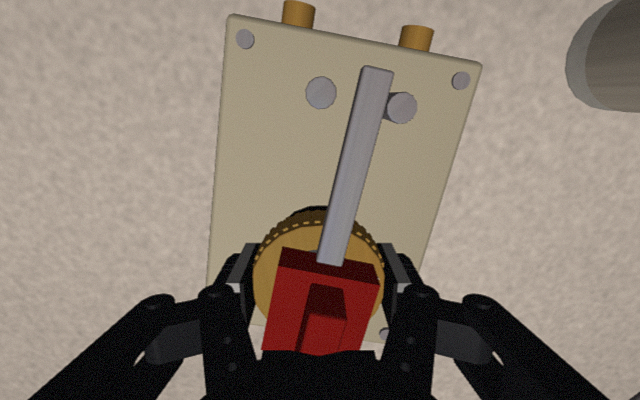

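move_arm([
  [255, 0, 0, 0, 0, 0, -0.08],
  [255, 0, 0, 0, 0, 0, -0.08],
  [255, 0, 0, 0, 0, 0, -0.06],
  [255, 0, 0, 0, 0, 0, 0],
  [255, 0, 0, 0, 0, 0, 0],
])

```text
t: 15.67
position: [541.5, 11.4, 28.2]
ee_rot: [0.352, 1.57, -0.769]
wrist_force: [-0.5, -1.3, 3.9]
opening: 55.8
```

```bash
python3 st.py
```

```text
15.6667 [541.5  11.4  28.2] open 55.8 F [-0.5 -1.3  3.9] T [-0.35  0.05  0.06] jaw yaw -1.121 q7 -0.73
```

move_arm([
  [255, 0, 0, 0, 0, 0, -0.04],
  [255, 0, 0, 0, 0, 0, -0.04],
  [255, 0, 0, 0, 0, 0, 0],
])

```text
t: 15.92
position: [541.5, 11.4, 28.2]
ee_rot: [0.696, 1.57, -0.508]
wrist_force: [0.2, -0.6, 5.0]
opening: 55.6
```

```bash
python3 st.py
```

```text
15.9167 [541.5  11.4  28.2] open 55.6 F [ 0.2 -0.6  5. ] T [-0.44  0.07  0.1 ] jaw yaw -1.203 q7 -0.79
```

move_arm([
  [255, 0, 0, 0, 0, 0, -0.04],
  [255, 0, 0, 0, 0, 0, -0.04],
  [255, 0, 0, 0, 0, 0, 0],
])

```text
t: 16.17
position: [541.5, 11.3, 28.2]
ee_rot: [0.618, 1.57, -0.665]
wrist_force: [0.6, -1.4, 4.9]
opening: 55.7
```

```bash
python3 st.py
```

```text
16.1667 [541.5  11.3  28.2] open 55.7 F [ 0.6 -1.4  4.9] T [-0.47  0.01  0.12] jaw yaw -1.283 q7 -0.85
```

move_arm([
  [255, 0, 0, 0, 0, 0, -0.04],
  [255, 0, 0, 0, 0, 0, -0.04],
  [255, 0, 0, 0, 0, 0, 0],
])

```text
t: 16.42
position: [541.5, 11.2, 28.1]
ee_rot: [0.58, 1.57, -0.784]
wrist_force: [0.3, -2.5, 4.8]
opening: 55.7
```

```bash
python3 st.py
```

```text
16.4167 [541.5  11.2  28.1] open 55.7 F [ 0.3 -2.5  4.8] T [-0.57 -0.02  0.11] jaw yaw -1.363 q7 -0.9
```

move_arm([
  [255, 0, 0, 0, 0, 0, -0.04],
  [255, 0, 0, 0, 0, 0, -0.04],
  [255, 0, 0, 0, 0, 0, 0],
])

```text
t: 16.67
position: [541.5, 11.2, 28.2]
ee_rot: [0.643, 1.57, -0.8]
wrist_force: [0.1, -1.7, 5.2]
opening: 56.1
```

```bash
python3 st.py
```

```text
16.6667 [541.5  11.2  28.2] open 56.1 F [ 0.1 -1.7  5.2] T [-0.68 -0.03  0.1 ] jaw yaw -1.443 q7 -0.96
```

move_arm([
  [255, 0, 0, 0, 0, 0, -0.03],
  [255, 0, 0, 0, 0, 0, -0.02],
  [255, 0, 0, 0, 0, 0, 0],
])

```text
t: 16.92
position: [541.6, 11.2, 28.2]
ee_rot: [0.763, 1.57, -0.732]
wrist_force: [0.3, -4.3, 5.8]
opening: 56.1
```

```bash
python3 st.py
```

```text
16.9167 [541.6  11.2  28.2] open 56.1 F [ 0.3 -4.3  5.8] T [-0.98 -0.05  0.19] jaw yaw -1.495 q7 -1.0
```

move_arm([
  [255, 0, -0.5, 0, 0, 0, -0.03],
  [255, 0, 0, 0, 0, 0, -0.02],
  [255, 0, 0, 0, 0, 0, 0],
])

```text
t: 17.17
position: [541.5, 11.1, 28.1]
ee_rot: [0.851, 1.57, -0.694]
wrist_force: [0.5, -2.7, 5.7]
opening: 55.8
```

```bash
python3 st.py
```

```text
17.1667 [541.5  11.1  28.1] open 55.8 F [ 0.5 -2.7  5.7] T [-0.83 -0.01  0.53] jaw yaw -1.545 q7 -1.04
```

move_arm([
  [255, 0, 0, 0, 0, 0, -0.02],
  [255, 0, 0, 0, 0, 0, -0.02],
  [255, 0, 0, 0, 0, 0, 0],
])

```text
t: 17.42
position: [541.5, 11.1, 28.1]
ee_rot: [0.635, 1.57, -0.949]
wrist_force: [-0.1, -3.3, 5.3]
opening: 55.8
```

```bash
python3 st.py
```

```text
17.4167 [541.5  11.1  28.1] open 55.8 F [-0.1 -3.3  5.3] T [-0.88 -0.02  0.81] jaw yaw -1.584 q7 -1.07
```

Torque is 0.81 N m, climbing 0.7 N m per 0.1 rad, so the ring is bearing. I'll hold briefly and check.

move_arm([
  [255, 0, 0, 0, 0, 0, -0.005],
  [255, 0, 0, 0, 0, 0, 0],
  [255, 0, 0, 0, 0, 0, 0],
  [255, 0, 0, 0, 0, 0, 0],
  [255, 0, 0, 0, 0, 0, 0],
])

```text
t: 17.83
position: [541.5, 11.1, 28.1]
ee_rot: [0.731, 1.57, -0.857]
wrist_force: [0.1, -3.6, 6.0]
opening: 55.7
```

```bash
python3 st.py; python3 snap.py wrist w16
```

```text
17.8333 [541.5  11.1  28.1] open 55.7 F [ 0.1 -3.6  6. ] T [-0.86 -0.02  0.82] jaw yaw -1.588 q7 -1.07
```

View pics/w16.png

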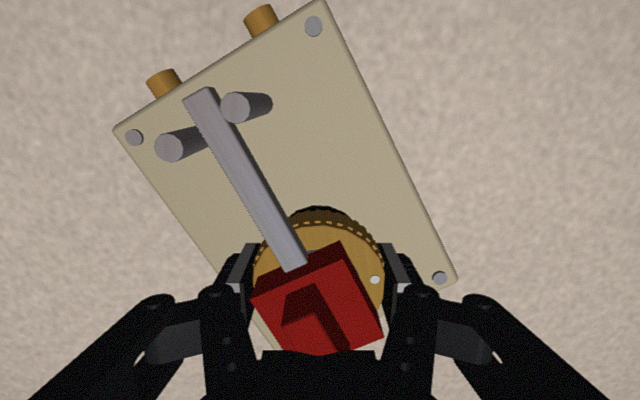

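move_arm([
  [255, 0, 0, 0, 0, 0, 0.03],
  [255, 0, 0, 0, 0, 0, 0.03],
  [220, 0, 0, 0, 0, 0, 0],
  [100, 0, 0, 0, 0, 0, 0],
  [40, 0, 0, 0, 0, 0, 0],
])

```text
t: 18.3
position: [540.8, 11.8, 27.6]
ee_rot: [-2.321, 1.57, 2.432]
wrist_force: [0.5, -0.1, 1.1]
opening: 66.6
```

move_arm([
  [0, 0, 0, 0, 0, 0, 0],
  [0, 0, 0, 0, 0, 0, 0],
  [0, 0, 0, 0, 0, 0, 0],
  [0, 0, 0, 0, 0, 0, 0],
])

```text
t: 18.63
position: [541.0, 11.6, 27.8]
ee_rot: [-2.262, 1.57, 2.492]
wrist_force: [-0.7, 0.2, -0.7]
opening: 85.6
```

```bash
python3 st.py; python3 snap.py wrist w17
```

```text
18.6333 [541.   11.6  27.8] open 85.6 F [-0.7  0.2 -0.7] T [ 0.02 -0.01 -0.07] jaw yaw -1.53 q7 -1.03
```

View pics/w17.png

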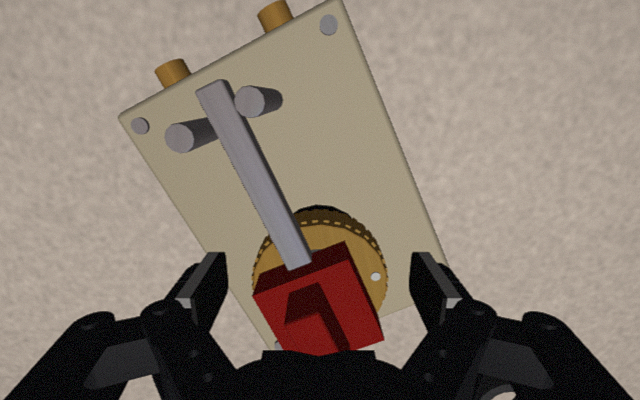

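move_arm([
  [0, 0, 0, 10, 0, 0, 0],
  [0, 0, 0, 20, 0, 0, 0],
  [0, 0, 0, 25, 0, 0, 0],
  [0, 0, 0, 30, 0, 0, 0],
  [0, 0, 0, 30, 0, 0, 0],
])

```text
t: 19.1
position: [540.7, 10.9, 144.7]
ee_rot: [-1.214, 1.57, -2.745]
wrist_force: [1.0, 0.3, -0.6]
opening: 85.8
```

move_arm([
  [0, -20, 0, 20, 0, 0, 0],
  [0, -30, 0, 20, 0, 0, 0],
  [0, -20, 0, 0, 0, 0, 0],
  [0, 0, 0, 0, 0, 0, 0],
  [0, 0, 0, 0, 0, 0, 0],
])

```text
t: 19.52
position: [470.8, 11.6, 184.0]
ee_rot: [2.471, 1.569, 0.942]
wrist_force: [0.3, 0.5, -0.4]
opening: 85.3
```

```bash
python3 st.py; python3 snap.py wrist w18;python3 snap.py scene sc18;python3 snap.py side sd18
python3 - <<'E'
from h import *
a=cv2.imread('pics/sc18.png')[150:270,290:386];b=cv2.imread('pics/sd18.png')[130:230,270:350]
cv2.imwrite('pics/c18.png',np.hstack([cv2.resize(a,(400,500),interpolation=cv2.INTER_CUBIC),cv2.resize(b,(400,500),interpolation=cv2.INTER_CUBIC)]))
E
```

```text
19.5167 [470.8  11.6 184. ] open 85.3 F [ 0.3  0.5 -0.4] T [ 0.03 -0.04  0.01] jaw yaw -1.53 q7 -1.22
```

View pics/c18.png

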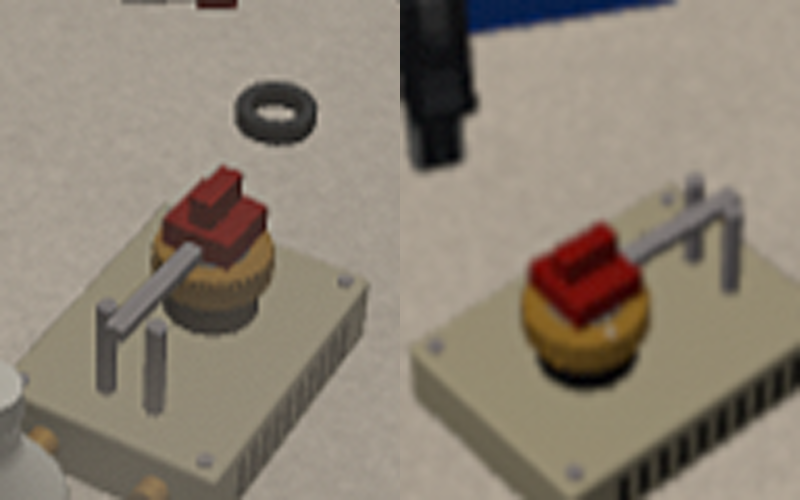

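View pics/sc18.png

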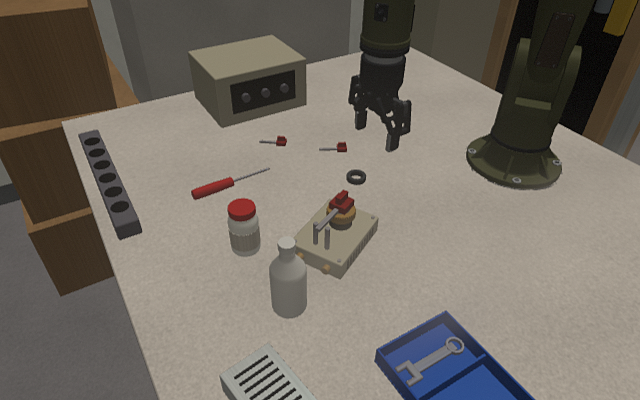

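```bash
python3 -c "
from bench import arm
print(arm.get_state()['qvel'].round(3)); print(arm.hand_in())"; python3 st.py
```

```text
[ 0.005  0.013 -0.002 -0.002 -0.001 -0.002 -0.001]
the job is handed in; nothing more can be done
None
the job is handed in; nothing more can be done
```

The key is fully home on the barrel with its arm between the posts, and the ring is tight at about 0.82 N m. I handed the job in at about t = 19.7 s; it reports no verdict.

- **Key:** I fitted the largest of the three key-like things. It bottomed at TCP z = 77.9, which puts the underside at about 84 mm. Views after release and at the end show the key home and its arm resting on the post on the clockwise side.
- **Ring:** One clockwise stroke of about 1.29 rad. The torque stayed near 0.1 N m, then rose about 0.7 N m per 0.1 rad to 0.82 N m, roughly 10 N at the post, and I held it there. The mark on the ring kept its place between the fingers, so the grip did not slip. I had no direct reading of the ring angle; that it bears on the housing is inferred from this rise.
- **Barrel:** I could not read its angle directly either. The arm has only about 3 mm of play on each side between the posts, so it can have turned only about 0.04 rad.
- **Bystanders:** The bottle, jar, screwdriver, spare ring and spanner look unmoved in the last scene picture, and the arm is clear of everything.

**What went wrong or disagreed:**
- **First grasp:** It closed on nothing. The real fingertips sit about 22–27 mm behind the reported TCP, and I corrected for that from the pictures.
- **Finger opening:** The reading is about 2 mm low on the tab and the ring.
- **Camera sizes:** The wrist camera measured things about 2–3% too small, which did not affect the fit.

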